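# Fit the strut bolts and clamp the rack post

## Task

Get these ware-rack parts ready to assemble: lay the white wooden post in the blue bracket, flat on its plate between all four guide lugs and roughly centred, then take the U-bolt from its stand and put it over the post with both legs down through the bracket's two holes until its crossbar rests on the post. Also fit every T-bolt that is there into the slot of the steel strut: head in lengthways through the slot until the collar sits on the lips, then a quarter turn so that the head lies squarely across under the lips. Leave the other things on the bench where they are; the post or a bolt may get knocked aside while you work, so check your results.

Things in the scene. Friction and masses are not known exactly. Their poses are not given: they have to be found in the camera images.
- strut: Fixed steel strut, slot up, 260 mm long (its y), 41 wide (x), 41 high; black end caps and a foot at each end. Origin: centre of underside, z up. Slot 22 mm wide, full length; lips 3.5 mm thick; inside 37 mm wide, 34.5 mm deep under the lips. Bolts may go anywhere along it; 50 mm apart leaves finger room.
- bracket: Fixed blue bracket. Origin: centre of underside, z up. Plate 90 (x) x 110 (y) x 10 mm, top at z 45, on a foot at each y end, open beneath. Two through-holes dia 13 mm at x = +-24, y = 0. Four guide lugs 6 (x) x 14 (y) x 22 mm high on the plate at x = +-18.5, y = +-46: a 31 mm wide cradle for the post, which lies along y.
- post: Loose square white-painted wooden post, 26 (x) x 200 (y) x 26 mm (z), 100 g, lying on the bench along its y. Origin: centre of its underside, z up. In the bracket its origin lies 45 mm above the bracket's. May be knocked 2 to 4 cm aside.
- stand: Fixed dark wooden block, 84 (x) x 44 (y) x 34 mm high, with two holes 14 mm wide and 22 mm deep at x = +-24 mm, in which the U-bolt stands. Origin: centre of its underside.
- ubolt: Square steel U-bolt, legs down. Origin: midway between the leg tips, z up. Legs dia 8 mm at x = +-24, z 0-55; crossbar 56 (x) x 10 (y), z 55-65; orange grip lug 24 (x) x 10 (y) on its middle, z 65-93. 120 g, half-turn symmetric. Starts in the stand, origin 12 mm above the bench. Fitted: crossbar on the post, origin 16 mm above the bracket's.
- bolt0: T-bolt (None if absent), upright on its head. Origin: centre of head's underside, z up the shank. Dark head 31 (x) x 17 (y) x 9 mm; neck dia 12 to z 16; steel collar dia 34, z 16-20; red wing grip 28 (x) x 12 (y), z 20-53, in line with the head. Half-turn symmetric, 90 g. Fitted: collar on the lips, origin 25 mm above the strut's, x across the slot.
- bolt1: T-bolt, the same as bolt0 (may be absent).
- bolt2: T-bolt, the same as bolt0 (may be absent).
- bolt3: T-bolt, the same as bolt0 (may be absent).
- bolt4: T-bolt, the same as bolt0 (may be absent).
- bisque_bowl: Bystander: white bowl, 120 mm wide, 55 mm high.
- beaker: Bystander: terracotta beaker, 70 mm wide, 85 mm high.
- glaze_jar: Bystander: amber jar, 72 mm wide, 100 mm high.
- brush: Bystander: brush lying on the bench.
- small_cup: Bystander: small white cup, 60 mm wide, 60 mm high.
There are look-alikes about, which are no part of the job. What is shaped like the bolt1 but yellow is not meant.

How it is judged:
By the outcome, as a careful person would: the job done as asked, in the order asked, and still so for the second after the job is handed in, with the robot touching nothing.
Of bolt0, bolt1, bolt2, bolt3, bolt4 only 3 to 5 are there at a start; the rules pass over those that are not, and their reading is None.
At some moment in a run one of post, bolt0, bolt1, bolt2, bolt3, bolt4 may be knocked a few centimetres aside while the robot is not near it.
It also fails if it takes over 210 s, if anything falls off the work surface, if the arm or the gripper's body presses on something with over 40 N, if the wrist force passes 120 N, or if a joint passes its speed limit or range.

## Robot

A 6-joint arm with a two-finger parallel gripper is mounted at the origin on the work surface. World frame = base frame: x ahead of the robot, y to its left, z up, the work surface at z = 0. Lengths are in mm, angles in rad, forces in N, time in s.
With the tool pointing down it reaches from about 400 to 925 mm from the base axis. Payload 12.5 kg.
Tool frame: the origin (TCP) lies at the very end of the fingers, on their centre line; the grasp point (between the pads) lies 19 mm behind it; x points along the fingers, z is the direction in which the jaws open and shut, and the axes are right-handed (so a half turn about x gives the same grasp; the last joint's range is limited). The gripper opens to 95 mm and grips with 3 to 60 N. Pads are 20 mm wide; open, the fingers measure 119 mm over their backs; the gripper's body (75 mm by 180 mm) begins 59 mm behind the grasp point.
Start: joints at [1.169, 0.491, 1.559, -0, 1.092, -0.106], TCP at [182.174, 597.879, 214.661] pointing down, gripper open.
Joint ranges: [-3.1, 3.1], [-0.84, 2.19], [0.05, 2.79], [-1.13, 4.28], [0.06, 2.93], [-2.69, 2.69]. Speed limits (rad/s): [2.22, 2.22, 2.79, 3.14, 3.14, 3.14].

## Interface

Orientations are given as [roll, pitch, yaw] about the fixed x, y, z axes, in that order (R = Rz(yaw) Ry(pitch) Rx(roll)).
In Python, from cell import env gives the robot as it stands. The module is installed in compiled form; this text tells all that it offers.
- The arm moves only by the shell command python3 -m pendant 'ROWS'. ROWS is JSON, one flat list of numbers, 5 for each row, row after row: the shift along the tool's x, y, z normalised to -1 to 1, where 1 is 0.03 m, then the turn about the tool's x normalised to -1 to 1, where 1 is 0.5 rad, then the opening, from 0 (shut) to 1 (fully open). A call has 1 to 5 rows; each row shifts and turns the pose as measured when the row begins, along the tool's axes as they then stand; what a row does not reach is not made up. A row lasts 1/8 s, in which the tool goes at most 62.5 mm and 10.7 degrees, less where a joint would pass 70% of its speed; a pose out of reach is approached as far as the arm can. A call with a number of a shift or a turn outside -1 to 1 is refused whole. A call with a gripper value outside its range is refused whole. The fingers move at their own pace and stop on an object; the grip force is fixed at half the most. Time passes only in rows, so rows that do not move let the fingers close. It gives the time, the measured TCP pose, the force and the opening at its end, in the units of the state.
- env.state(): the state, without advancing time (a new reading comes with each control period).
- env.read_camera(name): name is "scene" or "top" or "wrist"; returns (picture, depth): 420x560x3 uint8, blue, green, red; 420x560 float32, mm along the optical axis (not along the pixel's ray), 0 where there is no reading.
- env.camera_info(name): a dict with "fx", "fy", "cx", "cy" (pixels), "position" and "orientation" of the camera in the world. Camera axes: x right, y down, z forward; pixel columns grow to the right and rows downward; lengths in mm; the calibration is good to about 2 mm. The wrist camera is an equidistant fisheye: a pixel r from the principal point sees the ray r / f radians off the axis. A picture is of the moment at which its call begins: read the wrist's pose just before it. camera_info takes no time and is no camera call; for the wrist camera it gives the pose at the moment of the call.
- env.job_done(): hands the job in, once; it reports no verdict.
The state is a dict: "t": time; "joints": joint angles; "qvel": joint speeds; "tau": joint torques, N m; "eef_pos": TCP position; "tcp_rot": TCP orientation; "ft_force": force on the tool from outside, world axes, zero at the start; "moment": the same for the moment, N m; "opening": opening from 0.0 (shut) to 1.0 (fully open).
Only numpy, scipy, OpenCV 4.12 (cv2) and the standard library are available. Lean on these libraries where they do the work, as an engineer would, in place of code of your own. Each camera call takes 0.05 s, during which the arm holds its last target.

## Working session

There is one attempt and no reset: what is moved stays moved. The work goes in short steps, Python scripts to look and compute and a shell command to move; the robot and the scene stay as the last step left them, time stands still between calls to the robot, and variables do not carry over. Pictures are saved under pics/ and viewed, and the job is handed in when it is done.

```bash
ls; mkdir -p pics
python3 - <<'E'
from cell import env
import cv2
s=env.state();print(s)
for n in("scene","top","wrist"):
    print(n,env.camera_info(n))
    p,d=env.read_camera(n);cv2.imwrite(f"pics/{n}0.png",p)
    import numpy as np;np.save(f"pics/{n}0.npy",d)
E
```

```text
pics
{'t': 0.0, 'joints': array([ 1.16936872e+00,  4.91539570e-01,  1.55948759e+00, -6.49979095e-06,
        1.09171380e+00, -1.05597803e-01]), 'qvel': array([ 0.00016075, -0.00072032,  0.00096651, -0.00109656, -0.00106832,
        0.00030809]), 'tau': array([-3.99230965e-03, -6.12635350e+01, -2.58185613e+01,  6.91555836e-02,
        4.80970333e-02, -8.15076237e-05]), 'eef_pos': array([182.08201905, 597.60953135, 214.06104134]), 'tcp_rot': array([ 3.04101491,  1.56964801, -1.96720088]), 'ft_force': array([-0.24399239,  0.35313742, -0.38068603]), 'moment': array([ 0.02819203, -0.02599632, -0.05645136]), 'opening': 1.0002603910499037}
scene {'fx': 487.7153037152292, 'fy': 487.7153037152292, 'cx': 279.6381932949625, 'cy': 211.8656332604854, 'position': array([1054.48024328,  789.72411773,  724.53525448]), 'orientation': array([-2.18922759, -0.00917906,  2.5955716 ])}
top {'fx': 398.7013505388096, 'fy': 398.7013505388096, 'cx': 284.60590840286557, 'cy': 200.20766177841563, 'position': array([ 497.08151709,    7.71055934, 1112.33618857]), 'orientation': array([-3.07618582,  0.00789435, -1.5683071 ])}
wrist {'fx': 325.19226210127806, 'fy': 325.19226210127806, 'cx': 281.7843387163124, 'cy': 209.08453141533047, 'position': array([105.4185622 , 620.89772439, 384.1852843 ]), 'orientation': array([2.85815683e+00, 1.34969697e-03, 1.27516409e+00])}
```

View pics/top0.png

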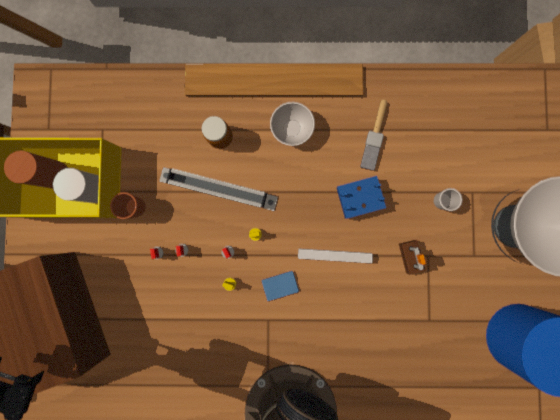

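View pics/scene0.png

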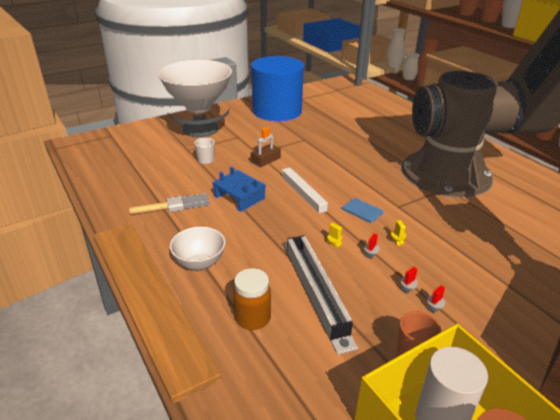

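View pics/wrist0.png

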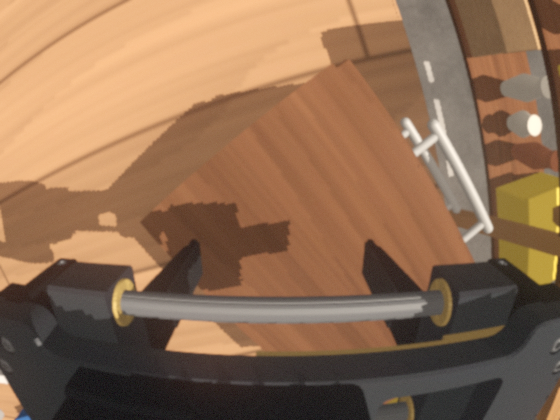

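```bash
cat > h.py <<'E'
import numpy as np,cv2
from scipy.spatial.transform import Rotation as R
from cell import env
def cloud(n,d,ci=None):
    ci=ci or env.camera_info(n)
    v,u=np.mgrid[0:420,0:560].astype(float)
    x=(u-ci['cx'])/ci['fx'];y=(v-ci['cy'])/ci['fy']
    if n=='wrist':
        r=np.hypot(x,y)+1e-9;k=np.tan(np.minimum(r,1.5))/r;x=x*k;y=y*k
    P=np.stack([x*d,y*d,d],-1)
    return P@R.from_euler('xyz',ci['orientation']).as_matrix().T+ci['position']
def proj(n,X,ci=None):
    ci=ci or env.camera_info(n)
    p=(np.atleast_2d(X)-ci['position'])@R.from_euler('xyz',ci['orientation']).as_matrix()
    x,y=p[:,0]/p[:,2],p[:,1]/p[:,2]
    if n=='wrist':
        r=np.hypot(x,y)+1e-9;k=np.arctan(r)/r;x=x*k;y=y*k
    return np.c_[x*ci['fx']+ci['cx'],y*ci['fy']+ci['cy']]
def crop(p,x0,x1,y0,y1,k,f):
    cv2.imwrite(f,cv2.resize(p[y0:y1,x0:x1],None,fx=k,fy=k,interpolation=cv2.INTER_CUBIC))
E
python3 - <<'E'
from h import *
d=np.load('pics/top0.npy');P=cloud('top',d);p=cv2.imread('pics/top0.png')
np.set_printoptions(precision=0,suppress=True)
for u,v in [(157,253),(182,250),(228,252),(257,234),(231,284),(300,255),(370,259),(335,256),(282,286),(362,198),(415,257),(421,260),(165,175),(271,201),(60,320),(450,200),(340,330),(124,206)]:
    print((u,v),P[v,u])
crop(p,140,300,160,300,5,'pics/t0a.png');crop(p,290,450,160,290,5,'pics/t0b.png')
q=cv2.imread('pics/scene0.png');crop(q,280,480,180,340,4,'pics/s0a.png')
E
```

```text
(157, 253) [424. 360.  33.]
(182, 250) [433. 292.  35.]
(228, 252) [428. 167.  45.]
(257, 234) [477.  89.  53.]
(231, 284) [344. 158.  43.]
(300, 255) [420. -26.  27.]
(370, 259) [ 409. -215.   24.]
(335, 256) [ 417. -120.   28.]
(282, 286) [335.  23.  13.]
(362, 198) [ 573. -191.   45.]
(415, 257) [ 416. -332.   37.]
(421, 260) [ 414. -325.  106.]
(165, 175) [639. 350.  11.]
(271, 201) [567.  54.  13.]
(60, 320) [275. 544. 160.]
(450, 200) [ 571. -440.   11.]
(340, 330) [ 215. -135.    3.]
(124, 206) [552. 458.  20.]
```

View pics/t0a.png

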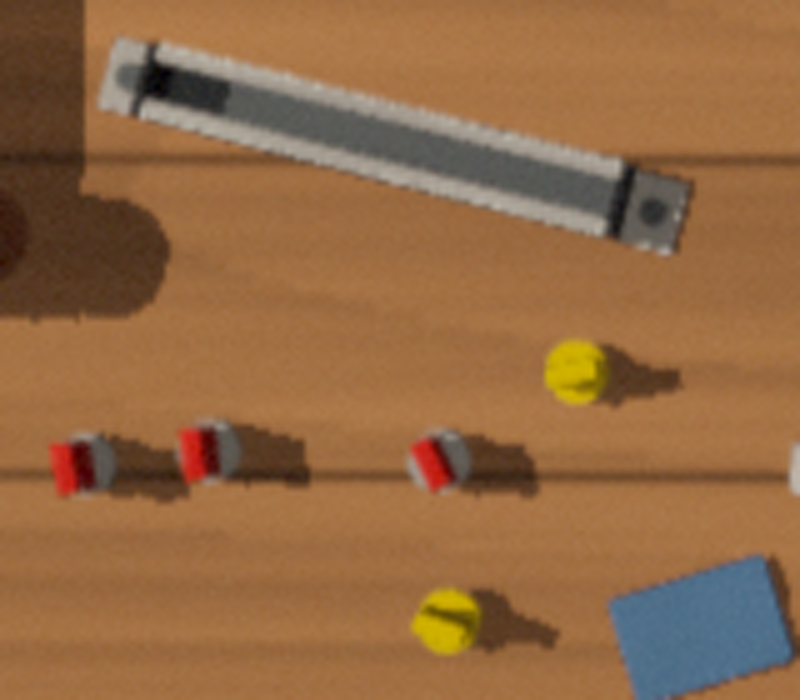

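View pics/t0b.png

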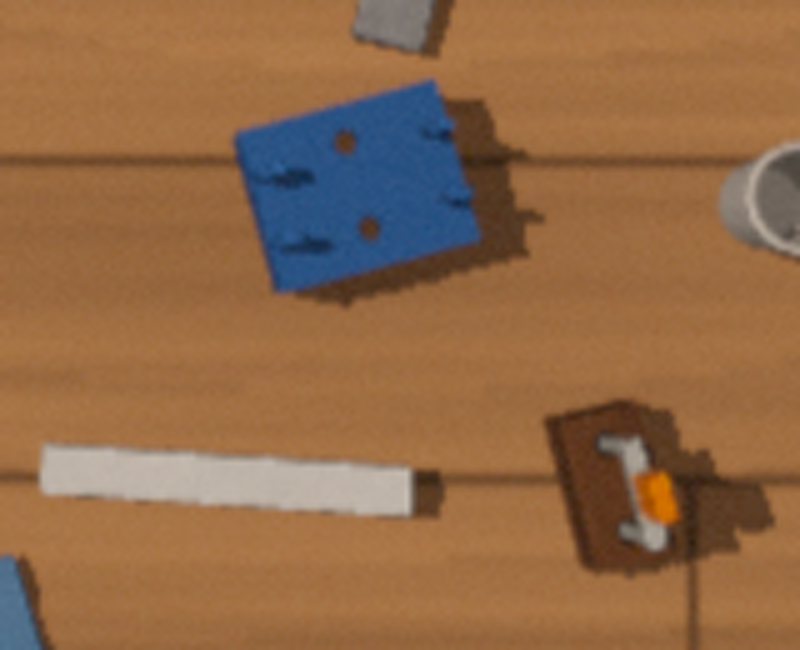

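View pics/s0a.png

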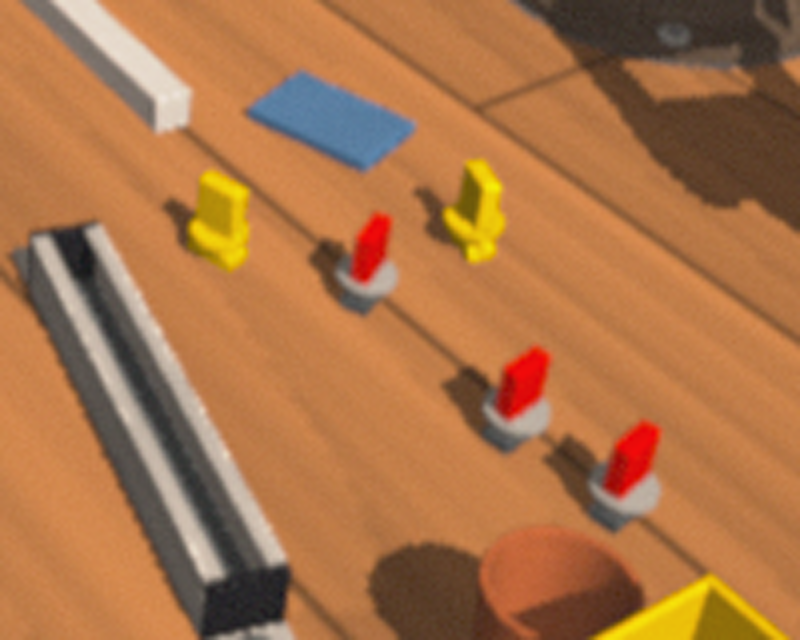

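```bash
cat >> h.py <<'E'
def ray(n,uv,z,ci=None):
    ci=ci or env.camera_info(n);uv=np.atleast_2d(uv).astype(float)
    x=(uv[:,0]-ci['cx'])/ci['fx'];y=(uv[:,1]-ci['cy'])/ci['fy']
    if n=='wrist':
        r=np.hypot(x,y)+1e-9;k=np.tan(r)/r;x=x*k;y=y*k
    D=np.c_[x,y,np.ones(len(x))]@R.from_euler('xyz',ci['orientation']).as_matrix().T
    t=(z-ci['position'][2])/D[:,2]
    return ci['position']+D*t[:,None]
E
python3 - <<'E'
from h import *
np.set_printoptions(precision=1,suppress=True)
def rect(pts):
    (c,(w,h),a)=cv2.minAreaRect(pts[:,:2].astype(np.float32))
    return np.round(c,1),round(w,1),round(h,1),round(a,2)
p=cv2.imread('pics/top0.png').astype(int);d=np.load('pics/top0.npy');P=cloud('top',d)
for n,(x0,x1,y0,y1) in dict(table=(650,700,-100,100)).items():
    m=(P[...,0]>x0)&(P[...,0]<x1)&(P[...,1]>y0)&(P[...,1]<y1)
    print(n,np.median(P[m][:,2]),P[m][:,2].std())
hsv=cv2.cvtColor(p.astype(np.uint8),cv2.COLOR_BGR2HSV)
b=(hsv[...,0]>100)&(hsv[...,0]<125)&(hsv[...,1]>120)
def reg(u0,u1,v0,v1):
    m=np.zeros((420,560),bool);m[v0:v1,u0:u1]=1;return m
def fit(name,cam,mask,z):
    v,u=np.nonzero(mask);pts=ray(cam,np.c_[u,v],z);print(name,len(u),rect(pts))
fit('bracket','top',b&reg(330,395,165,225)&(P[...,2]>35)&(P[...,2]<60),45)
w=(p.min(2)>125)&(hsv[...,1]<50)
fit('post','top',w&reg(290,380,240,270),26)
s=(hsv[...,1]<90)&(P[...,2]>30)
fit('strut','top',s&reg(150,285,160,220),41)
k=(p.max(2)<110)&reg(400,432,235,280)&(P[...,2]>25)&(P[...,2]<45)
fit('stand','top',reg(398,435,235,280)&(P[...,2]>25)&(P[...,2]<44),34)
o=(hsv[...,0]>8)&(hsv[...,0]<16)&(hsv[...,1]>220)&(hsv[...,2]>200)
fit('lug','top',o&reg(400,440,235,280)&(P[...,2]>85),93)
r=((hsv[...,0]<5)|(hsv[...,0]>175))&(hsv[...,1]>200)
for u in (157,182,228): fit('red','top',r&reg(u-12,u+12,238,265)&(P[...,2]>47),53)
E
```

```text
table 0.4775515693485204 2.131211289620146
bracket 1250 (array([ 575.9, -188.2]), 87.2, 111.1, 15.4)
post 695 (array([ 419., -119.]), 197.9, 26.3, 86.51)
strut 776 (array([600.8, 202.6]), 272.7, 41.4, 75.66)
stand 406 (array([ 415.2, -327.3]), 84.7, 47.0, 14.06)
lug 0 (array([0., 0.]), 0.0, 0.0, 0.0)
red 39 (array([425.9, 364.7]), 23.2, 11.3, 10.91)
red 39 (array([432.6, 295.4]), 23.8, 10.6, 1.16)
red 33 (array([427.7, 170.8]), 23.6, 8.2, 27.34)
```

```bash
cat >> h.py <<'E'
def jaw(s):
    M=R.from_euler('xyz',s['tcp_rot']).as_matrix();return M
def plan(xyz,jawdeg,s=None):
    """jawdeg: world direction (deg) of tool z (mod 180)"""
    s=s or env.state();M=jaw(s);p=s['eef_pos']
    cur=np.degrees(np.arctan2(M[1,2],M[0,2]))
    dt=(cur-jawdeg+90)%180-90  # turn about tool x(down) reduces world angle
    np.set_printoptions(precision=3,suppress=True)
    print('t',round(s['t'],2),'pos',p.round(1),'jaw',round(cur,2),'tilt',(M[:,0]).round(4),'op',round(s['opening'],3),'F',s['ft_force'].round(1),'j6',round(s['joints'][5],2),'j1',round(s['joints'][0],2))
    a=np.radians(-dt);Rz=np.array([[np.cos(a),-np.sin(a),0],[np.sin(a),np.cos(a),0],[0,0,1]])
    d=np.array(xyz)-p
    print(' turn deg',round(dt,2),'units',round(np.radians(dt)/.5,3),'| shift units before turn',(M.T@d/30).round(2),'after turn',((Rz@M).T@d/30).round(2))
E
python3 - <<'E'
from h import *
s=env.state();print(jaw(s).round(3))
plan([419,-119,150],-3.5)
E
```

```text
[[-0.    -0.957  0.292]
 [-0.001  0.292  0.957]
 [-1.     0.    -0.001]]
t 0.15 pos [182.1 597.7 214.2] jaw 73.05 tilt [-0.    -0.001 -1.   ] op 1.003 F [0.7 0.3 0.3] j6 -0.11 j1 1.17
 turn deg 76.55 units 2.672 | shift units before turn [  2.16 -14.52 -20.55] after turn [  2.13 -23.36   9.34]
```

```bash
python3 -m pendant '[0,0,0,0.334,1, 0,0,0,0.334,1, 0,0,0,0.334,1, 0,0,0,0.334,1]' && python3 -m pendant '[0,0,0,0.334,1, 0,0,0,0.334,1, 0,0,0,0.334,1, 0,0,0,0.334,1]' && python3 -m pendant '[0,-1,0.7,0,1, 0,-1,0.7,0,1, 0,-1,0.7,0,1, 0,-1,0.7,0,1, 0,-1,0.7,0,1]'
python3 - <<'E'
from h import *
plan([450,100,200],-3.5)
E
```

```text
t: 0.65
eef_pos: [181.9, 597.2, 213.1]
tcp_rot: [-2.558, 1.568, -1.97]
ft_force: [0.6, -1.0, 0.3]
opening: 0.999
t: 1.15
eef_pos: [181.7, 596.8, 212.0]
tcp_rot: [-1.871, 1.565, -1.975]
ft_force: [-0.1, 0.3, -0.6]
opening: 1.001
t: 1.78
eef_pos: [271.2, 433.0, 211.0]
tcp_rot: [-1.903, 1.563, -2.006]
ft_force: [0.9, 0.8, 0.4]
opening: 1.002
t 1.77 pos [271.2 433.  211. ] jaw -5.92 tilt [-0.003 -0.007 -1.   ] op 1.002 F [0.9 0.8 0.4] j6 0.99 j1 0.88
 turn deg -2.42 units -0.084 | shift units before turn [  0.42 -10.43   7.07] after turn [  0.43 -10.71   6.63]
```

```bash
python3 -m pendant '[0,-1,0.65,-0.08,1, 0,-1,0.65,0,1, 0,-1,0.65,0,1, 0,-1,0.65,0,1, 0,-1,0.65,0,1]' && python3 -m pendant '[0.2,-1,0.65,0,1, 0.2,-1,0.65,0,1, 0.2,-1,0.65,0,1, 0.2,-1,0.65,0,1, 0.2,-1,0.65,0,1]'&& python3 -m pendant '[0.2,-1,0,0,1, 0.2,-1,0,0,1, 0.2,-1,-0,0,1, 0.2,-1,0,0,1, 0,-1,0,0,1]'
python3 - <<'E'
from h import *
plan([419,-119,150],-3.5)
E
```

```text
t: 2.4
eef_pos: [359.9, 271.0, 211.6]
tcp_rot: [-1.965, 1.563, -2.026]
ft_force: [-0.0, -0.2, -0.9]
opening: 0.999
t: 3.02
eef_pos: [450.3, 109.5, 181.9]
tcp_rot: [-1.883, 1.564, -1.945]
ft_force: [0.6, 0.1, 0.2]
opening: 0.996
t: 3.65
eef_pos: [441.1, -45.6, 157.2]
tcp_rot: [-2.026, 1.563, -2.088]
ft_force: [-0.0, -0.1, 0.3]
opening: 1.004
t 3.65 pos [441.1 -45.6 157.2] jaw -3.56 tilt [-0.004 -0.006 -1.   ] op 1.004 F [-0.  -0.1  0.3] j6 -0.18 j1 -0.25
 turn deg -0.06 units -0.002 | shift units before turn [ 0.26 -2.49 -0.58] after turn [ 0.26 -2.48 -0.59]
```

```bash
python3 -m pendant '[0,-0.83,-0.2,0,1, 0,-0.83,-0.2,0,1, 0,-0.83,-0.2,0,1, 0,0,0,0,1]'
python3 - <<'E'
from h import *
ci=env.camera_info('wrist');print(ci)
p,d=env.read_camera('wrist');cv2.imwrite('pics/w1.png',p);np.save('pics/w1.npy',d)
p,d=env.read_camera('top');cv2.imwrite('pics/t1.png',p)
plan([419,-119,150],-3.5)
print(proj('wrist',[[419,-119,0],[415,-19,26],[425,-219,26]],ci))
E
```

```text
t: 4.15
eef_pos: [417.5, -122.8, 157.4]
tcp_rot: [-2.099, 1.563, -2.164]
ft_force: [-0.3, -0.4, 0.4]
opening: 1.002
{'fx': 325.19226210127806, 'fy': 325.19226210127806, 'cx': 281.7843387163124, 'cy': 209.08453141533047, 'position': array([422.36205943, -42.75681215, 326.97226386]), 'orientation': array([ 2.85080251,  0.004371  , -0.06472654])}
t 4.25 pos [ 417.8 -121.7  157.4] jaw -3.63 tilt [-0.004 -0.006 -1.   ] op 0.999 F [-0.1  0.2  0.4] j6 -0.36 j1 -0.43
 turn deg -0.13 units -0.005 | shift units before turn [0.25 0.09 0.04] after turn [0.25 0.09 0.04]
[[284.697 189.076]
 [273.448  89.5  ]
 [296.234 286.337]]
```

View pics/w1.png

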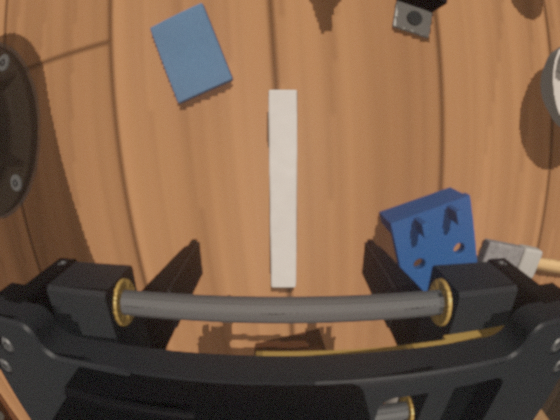

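View pics/t1.png

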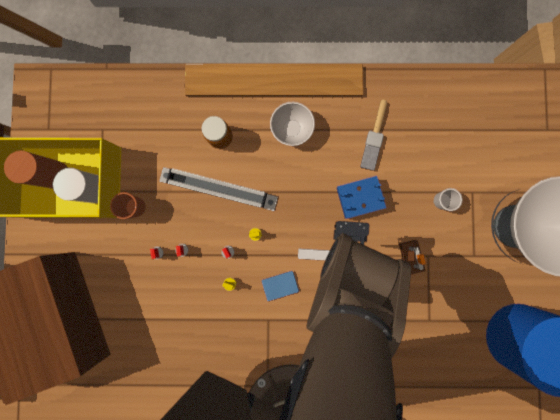

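Run:
```python
from h import *
np.set_printoptions(precision=1,suppress=True)
p=cv2.imread('pics/w1.png');hsv=cv2.cvtColor(p,cv2.COLOR_BGR2HSV)
m=(hsv[...,1]<45)&(hsv[...,2]>130);m[:, :255]=0;m[:,310:]=0;m[:84]=0;m[295:]=0
ci={'fx': 325.192,'fy':325.192,'cx':281.784,'cy':209.0845,'position':np.array([422.362,-42.757,326.972]),'orientation':np.array([2.8508,.004371,-.0647266])}
v,u=np.nonzero(m);pts=ray('wrist',np.c_[u,v],26,ci)
print(cv2.minAreaRect(pts[:,:2].astype(np.float32)))
print([(v0,u[v==v0].min(),u[v==v0].max()) for v0 in (95,150,200,250,280)])
```

```text
((417.0086975097656, -118.80899047851562), (198.17649841308594, 25.040029525756836), 86.59680938720703)
[(95, np.int64(269), np.int64(295)), (150, np.int64(270), np.int64(296)), (200, np.int64(270), np.int64(295)), (250, np.int64(271), np.int64(295)), (280, np.int64(272), np.int64(295))]
```

```bash
python3 -m pendant '[1,0.08,0,0,0.6, 1,0,0,0,0.6, 1,0,0,0,0.6, 1,0,0,0,0.6, 0.7,0,0,0,0.6]'
python3 - <<'E'
from h import *
plan([417.5,-119,5],-3.4)
E
```

```text
t: 4.88
eef_pos: [420.3, -116.3, 14.0]
tcp_rot: [-1.391, 1.563, -1.45]
ft_force: [-0.2, -0.7, 0.3]
opening: 0.608
t 4.88 pos [ 420.3 -116.3   14. ] jaw -3.36 tilt [ 0.001 -0.008 -1.   ] op 0.608 F [-0.2 -0.7  0.3] j6 -0.34 j1 -0.42
 turn deg 0.04 units 0.001 | shift units before turn [ 0.3  -0.09 -0.09] after turn [ 0.3  -0.09 -0.09]
```

Grip and lift.

```bash
python3 -m pendant '[0.3,-0.09,-0.09,0,0.6, 0,0,0,0,0, 0,0,0,0,0, 0,0,0,0,0, 0,0,0,0,0]'
python3 - <<'E'
from h import *
plan([417.5,-119,5],-3.4)
E
python3 -m pendant '[-1,0,0,0,0, -1,0,0,0,0, -1,0,0,0,0, -1,0,0,0,0, 0,0,0,0,0]'
python3 - <<'E'
from h import *
plan([576,-188,125],15.4)
E
```

```text
t: 5.5
eef_pos: [418.1, -117.6, 5.6]
tcp_rot: [-1.331, 1.563, -1.387]
ft_force: [0.5, -0.7, -2.0]
opening: 0.275
t 5.5 pos [ 418.1 -117.6    5.6] jaw -3.24 tilt [ 0.002 -0.008 -1.   ] op 0.275 F [ 0.5 -0.7 -2. ] j6 -0.35 j1 -0.42
 turn deg 0.16 units 0.006 | shift units before turn [ 0.02 -0.05 -0.02] after turn [ 0.02 -0.05 -0.02]
t: 6.12
eef_pos: [417.6, -116.6, 129.9]
tcp_rot: [-1.258, 1.562, -1.316]
ft_force: [0.2, 0.6, -1.3]
opening: 0.273
t 6.12 pos [ 417.6 -116.6  129.9] jaw -3.27 tilt [ 0.002 -0.008 -1.   ] op 0.273 F [ 0.2  0.6 -1.3] j6 -0.36 j1 -0.42
 turn deg -18.67 units -0.652 | shift units before turn [ 0.2  -2.07  5.41] after turn [ 0.21 -3.7   4.46]
```

```bash
python3 -m pendant '[0,0,0,-0.33,0, 0,0,0,-0.33,0, 0,-0.6,0.74,0,0, 0,-0.6,0.74,0,0, 0,-0.6,0.74,0,0]' && python3 -m pendant '[0,-0.6,0.74,0,0, 0,-0.6,0.74,0,0, 0,-0.6,0.74,0,0, 0,0,0,0,0]'
python3 - <<'E'
from h import *
plan([576,-188,125],15.4)
p,d=env.read_camera('wrist');cv2.imwrite('pics/w2.png',p);np.save('pics/w2.npy',d);print(env.camera_info('wrist'))
p,d=env.read_camera('scene');cv2.imwrite('pics/s2.png',p)
E
```

```text
t: 6.75
eef_pos: [495.3, -149.4, 125.7]
tcp_rot: [-2.342, 1.564, -2.059]
ft_force: [-0.2, 0.7, -2.2]
opening: 0.274
t: 7.25
eef_pos: [576.0, -183.7, 118.7]
tcp_rot: [-3.089, 1.561, -2.806]
ft_force: [-0.2, 0.2, -1.5]
opening: 0.271
t 7.25 pos [ 576.  -183.7  118.7] jaw 16.22 tilt [-0.009 -0.003 -1.   ] op 0.271 F [-0.2  0.2 -1.5] j6 -0.69 j1 -0.41
 turn deg 0.82 units 0.029 | shift units before turn [-0.21 -0.14 -0.04] after turn [-0.21 -0.14 -0.04]
{'fx': 325.19226210127806, 'fy': 325.19226210127806, 'cx': 281.7843387163124, 'cy': 209.08453141533047, 'position': array([ 553.601, -106.615,  288.669]), 'orientation': array([2.858, 0.012, 0.283])}
```

View pics/w2.png

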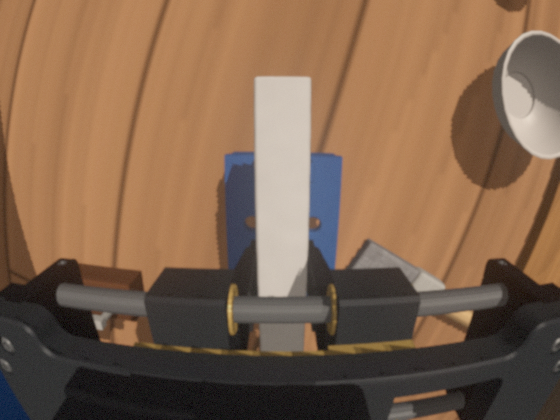

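View pics/s2.png

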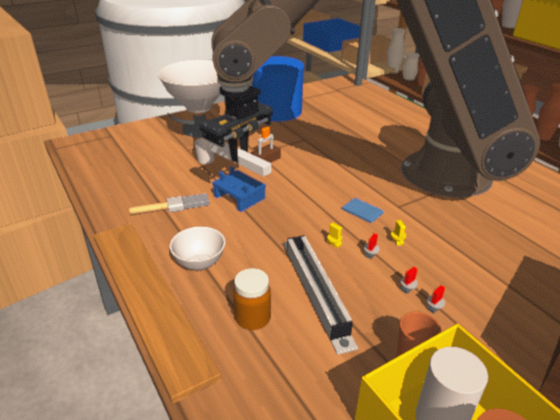

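Run:
```python
from h import *
np.set_printoptions(precision=1,suppress=True)
ci={'fx': 325.192,'fy':325.192,'cx':281.784,'cy':209.0845,'position':np.array([553.601,-106.615,288.669]),'orientation':np.array([2.858,.012,.283])}
print(ray('wrist',[(250,223),(315,222)],45,ci))
print(ray('wrist',[(225,155),(341,155),(228,250),(339,250)],45,ci))
# post midline
print(ray('wrist',[(255,90),(311,90),(257,250),(309,250)],118.7+21,ci))
# edge from pic
p=cv2.imread('pics/w2.png');crop(p,210,360,140,290,5,'pics/w2c.png')
q=cv2.imread('pics/s2.png');crop(q,180,300,110,220,6,'pics/s2c.png')
```

```text
[[ 549.6 -193.8   45. ]
 [ 598.8 -178.4   45. ]]
[[ 517.3 -146.7   45. ]
 [ 601.7 -122.    45. ]
 [ 537.9 -221.9   45. ]
 [ 625.5 -196.    45. ]]
[[ 536.8  -98.5  139.7]
 [ 561.   -91.5  139.7]
 [ 558.1 -172.8  139.7]
 [ 583.  -165.4  139.7]]
```

View pics/w2c.png

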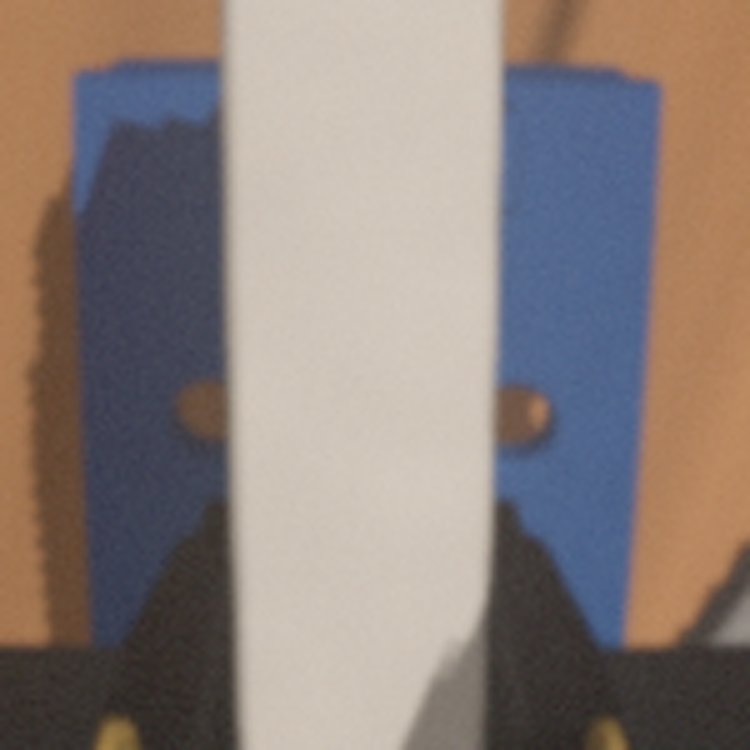

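View pics/s2c.png

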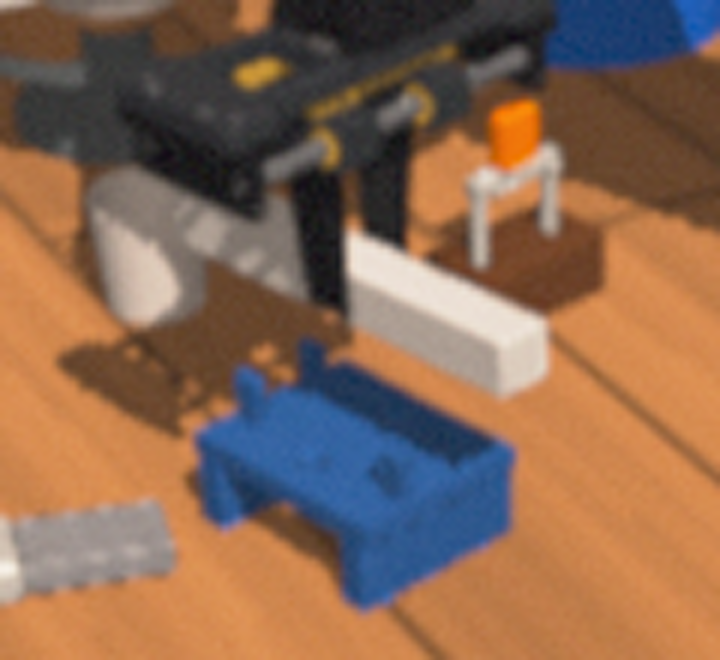

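```bash
python3 -m pendant '[0.5,-0.06,-0.02,0.0,0, 0.5,0,0,0,0, 0.4,0,0,0,0, 0,0,0,0,0]'
python3 - <<'E'
from h import *
plan([575.5,-186,51],16.2)
p,d=env.read_camera('wrist');cv2.imwrite('pics/w3.png',p);crop(p,200,370,50,290,3,'pics/w3c.png')
p,d=env.read_camera('scene');crop(p,180,300,110,220,6,'pics/s3c.png')
E
```

```text
t: 7.85
eef_pos: [571.7, -184.1, 73.1]
tcp_rot: [2.991, 1.558, -3.009]
ft_force: [-0.2, 0.3, -1.8]
opening: 0.269
t 7.85 pos [ 571.7 -184.1   73.1] jaw 16.23 tilt [-0.013 -0.002 -1.   ] op 0.269 F [-0.2  0.3 -1.8] j6 -0.69 j1 -0.42
 turn deg 0.03 units 0.001 | shift units before turn [ 0.73 -0.1   0.11] after turn [ 0.73 -0.1   0.11]
```

View pics/w3c.png

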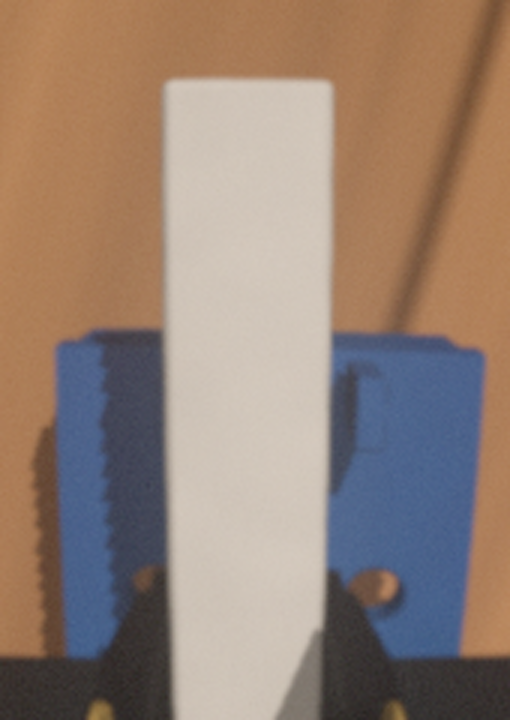

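View pics/s3c.png

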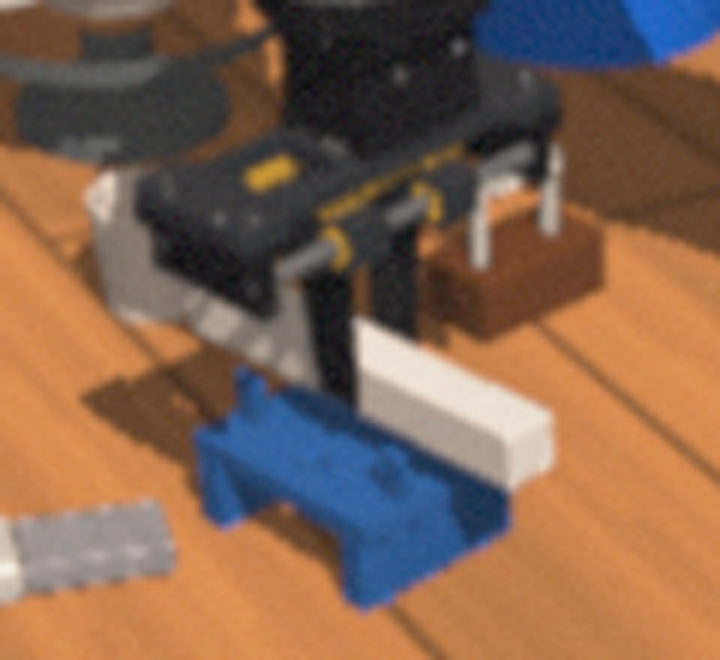

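```bash
python3 -m pendant '[-0.2,-0.08,0.16,0,0, 0,0,0,0,0]'
python3 - <<'E'
from h import *
plan([575.8,-186,51],16.2)
p,d=env.read_camera('wrist');cv2.imwrite('pics/w4.png',p);crop(p,200,370,50,290,3,'pics/w4c.png')
E
```

```text
t: 8.2
eef_pos: [578.3, -185.3, 81.3]
tcp_rot: [3.121, 1.56, -2.879]
ft_force: [-0.5, 0.5, -1.1]
opening: 0.271
t 8.2 pos [ 578.3 -185.3   81.3] jaw 16.23 tilt [-0.01  -0.003 -1.   ] op 0.271 F [-0.5  0.5 -1.1] j6 -0.69 j1 -0.42
 turn deg 0.03 units 0.001 | shift units before turn [ 1.01  0.   -0.08] after turn [ 1.01  0.   -0.08]
```

View pics/w4c.png

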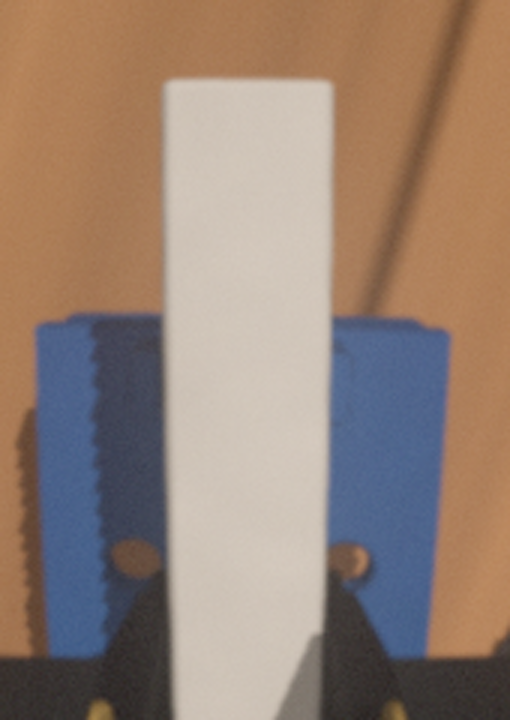

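```bash
python3 -m pendant '[0.27,0,0.01,0,0, 0.2,0,0.01,0,0, 0,0,0,0,0]'
python3 - <<'E'
from h import *
plan([577.2,-186,51],16.2)
p,d=env.read_camera('wrist');cv2.imwrite('pics/w5.png',p);crop(p,200,370,50,290,3,'pics/w5c.png')
E
```

```text
t: 8.62
eef_pos: [577.7, -185.0, 65.8]
tcp_rot: [3.04, 1.558, -2.96]
ft_force: [0.8, -0.6, -1.4]
opening: 0.272
t 8.62 pos [ 577.7 -185.    65.8] jaw 16.22 tilt [-0.012 -0.002 -1.   ] op 0.272 F [ 0.8 -0.6 -1.4] j6 -0.69 j1 -0.42
 turn deg 0.02 units 0.001 | shift units before turn [ 0.49 -0.03 -0.02] after turn [ 0.49 -0.03 -0.02]
```

View pics/w5c.png

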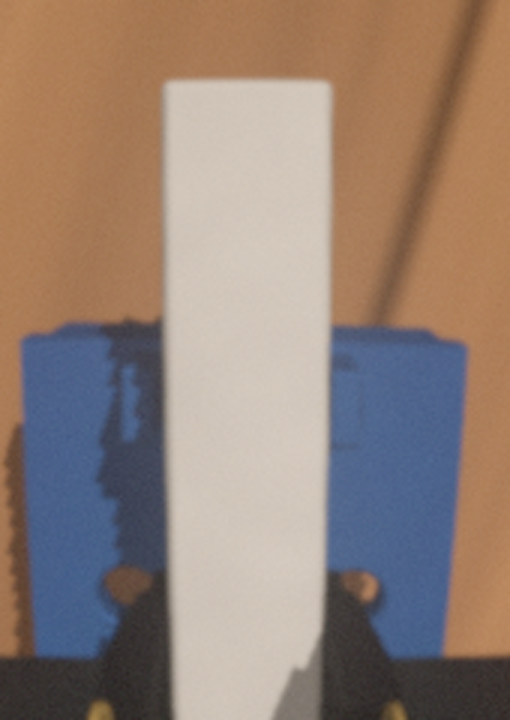

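```bash
python3 -m pendant '[0.23,-0.02,0.01,0,0, 0.2,-0.02,0.01,0,0, 0,0,0,0,0]'
python3 - <<'E'
from h import *
plan([577.2,-186,51],16.2)
p,d=env.read_camera('wrist');cv2.imwrite('pics/w6.png',p);crop(p,200,370,50,290,3,'pics/w6c.png')
E
```

```text
t: 9.05
eef_pos: [578.0, -186.1, 52.0]
tcp_rot: [3.006, 1.557, -2.994]
ft_force: [-1.2, -0.8, -2.4]
opening: 0.27
t 9.05 pos [ 578.  -186.1   52. ] jaw 16.21 tilt [-0.013 -0.002 -1.   ] op 0.27 F [-1.2 -0.8 -2.4] j6 -0.69 j1 -0.42
 turn deg 0.01 units 0.0 | shift units before turn [ 0.03  0.01 -0.02] after turn [ 0.03  0.01 -0.02]
```

View pics/w6c.png

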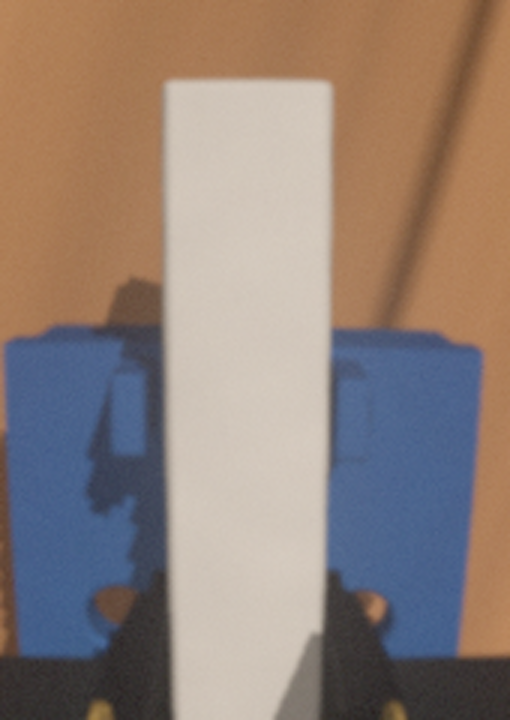

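```bash
python3 -m pendant '[0.04,0,0,0,0, 0,0,0,0,0.5, 0,0,0,0,0.5, 0,0,0,0,0.5]' && python3 -m pendant '[-1,0,0,0,0.5, -1,0,0,0,0.5, -1,0,0,0,0.5, -1,0,0,0,0.5, 0,0,0,0,0.5]'
python3 - <<'E'
from h import *
plan([415.2,-327.3,190],14)
p,d=env.read_camera('wrist');cv2.imwrite('pics/w7.png',p);print(env.camera_info('wrist'))
p,d=env.read_camera('scene');crop(p,180,300,110,220,6,'pics/s7c.png')
E
```

```text
t: 9.6
eef_pos: [579.2, -186.3, 51.7]
tcp_rot: [3.139, 1.56, -2.86]
ft_force: [-0.4, -0.3, 0.8]
opening: 0.485
t: 10.22
eef_pos: [580.9, -185.8, 175.6]
tcp_rot: [-3.092, 1.561, -2.808]
ft_force: [0.7, 0.1, -0.9]
opening: 0.501
t 10.22 pos [ 580.9 -185.8  175.6] jaw 16.25 tilt [-0.009 -0.003 -1.   ] op 0.501 F [ 0.7  0.1 -0.9] j6 -0.69 j1 -0.41
 turn deg 2.25 units 0.079 | shift units before turn [-0.41 -2.98 -6.63] after turn [-0.42 -3.24 -6.51]
{'fx': 325.19226210127806, 'fy': 325.19226210127806, 'cx': 281.7843387163124, 'cy': 209.08453141533047, 'position': array([ 559.075, -109.125,  344.281]), 'orientation': array([2.858, 0.012, 0.284])}
```

View pics/w7.png

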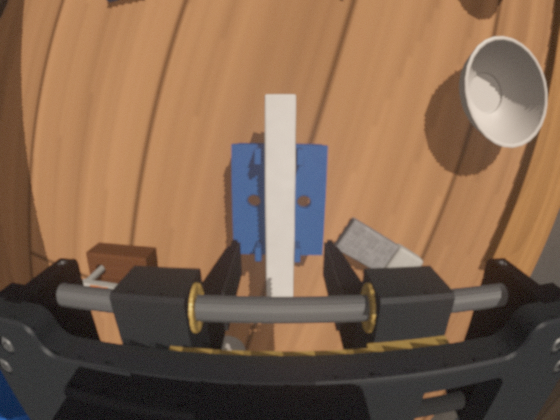

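View pics/s7c.png

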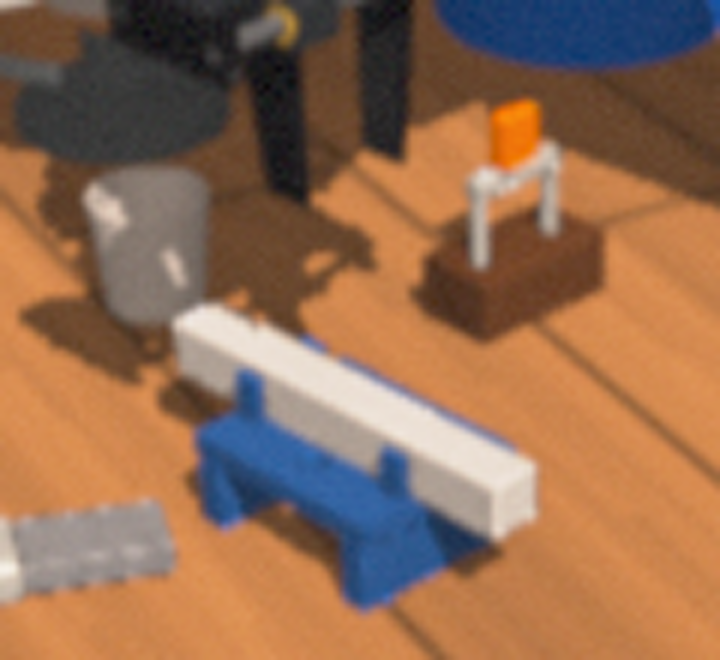

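```bash
python3 -m pendant '[0,-0.45,-0.95,0,0.5, 0,-0.45,-0.95,0,0.5, 0,-0.45,-0.95,0,0.5, 0,-0.45,-0.95,0,0.5, 0,-0.45,-0.95,0,0.5]' && python3 -m pendant '[0,-0.45,-0.95,0,0.5, 0,-0.4,-0.92,0.08,0.5, 0,0,0,0,0.5]'
python3 - <<'E'
from h import *
np.set_printoptions(precision=1,suppress=True)
plan([415.2,-327.3,130],14)
ci=env.camera_info('wrist')
p,d=env.read_camera('wrist');cv2.imwrite('pics/w8.png',p);print(ci['position'],ci['orientation'])
import pickle;pickle.dump(ci,open('pics/ci8.pkl','wb'))
ci={'fx': 325.192,'fy':325.192,'cx':281.784,'cy':209.0845,'position':np.array([559.075,-109.125,344.281]),'orientation':np.array([2.858,.012,.284])}
print('holes',ray('wrist',[(253,200),(305,200)],45,ci))
p=cv2.imread('pics/w7.png');crop(p,220,340,80,270,4,'pics/w7c.png')
E
```

```text
t: 10.95
eef_pos: [457.7, -290.3, 168.0]
tcp_rot: [2.67, 1.549, 2.957]
ft_force: [-0.0, -0.1, -1.0]
opening: 0.501
t: 11.32
eef_pos: [407.4, -331.8, 165.2]
tcp_rot: [2.584, 1.544, 2.828]
ft_force: [0.3, 0.1, 0.3]
opening: 0.5
t 11.32 pos [ 407.4 -331.8  165.2] jaw 13.99 tilt [-0.025  0.008 -1.   ] op 0.5 F [0.3 0.1 0.3] j6 -1.04 j1 -0.8
 turn deg -0.01 units -0.001 | shift units before turn [1.17 0.07 0.31] after turn [1.17 0.07 0.31]
[ 391.669 -256.388  336.301] [2.872 0.023 0.244]
holes [[ 551.184 -192.989   45.   ]
 [ 598.74  -178.954   45.   ]]
```

View pics/w8.png

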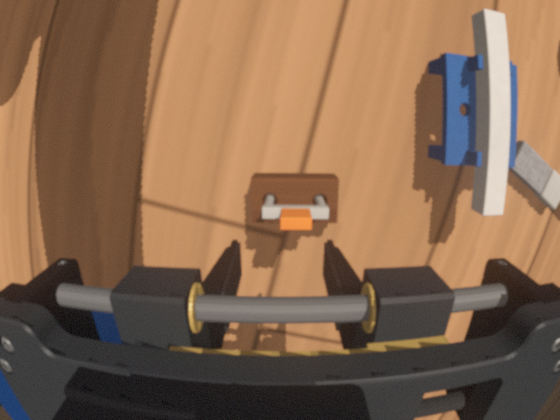

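View pics/w7c.png

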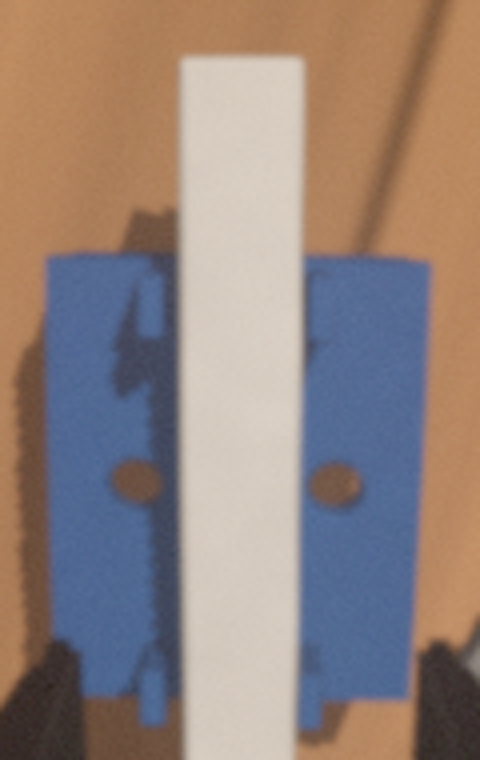

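Run:
```python
from h import *
import pickle
np.set_printoptions(precision=1,suppress=True)
ci=pickle.load(open('pics/ci8.pkl','rb'))
p=cv2.imread('pics/w8.png');crop(p,240,350,160,240,7,'pics/w8c.png')
for q in [(407,-331.8,165)]: print(proj('wrist',[q],ci))
for c in [(415,-327)]:
    M=R.from_euler('z',14,degrees=True).as_matrix()
    L=np.array([[x,y,z] for x in(-12,12) for y in(-5,5) for z in (105,)]+[[x,y,77] for x in(-28,28) for y in (-5,5)])
    print((7*(proj('wrist',L@M.T+[c[0],c[1],0],ci)-[240,160])).round(0))
    print('stand',(7*(proj('wrist',np.array([[x,y,34] for x in(-42,42) for y in (-22,22)])@M.T+[c[0],c[1],0],ci)-[240,160])).round(0))
```

```text
[[282.9 258.5]]
[[283. 480.]
 [283. 390.]
 [506. 481.]
 [509. 392.]
 [156. 403.]
 [154. 322.]
 [624. 405.]
 [627. 325.]]
stand [[ 83. 428.]
 [ 76. 118.]
 [682. 432.]
 [696. 122.]]
```

View pics/w8c.png

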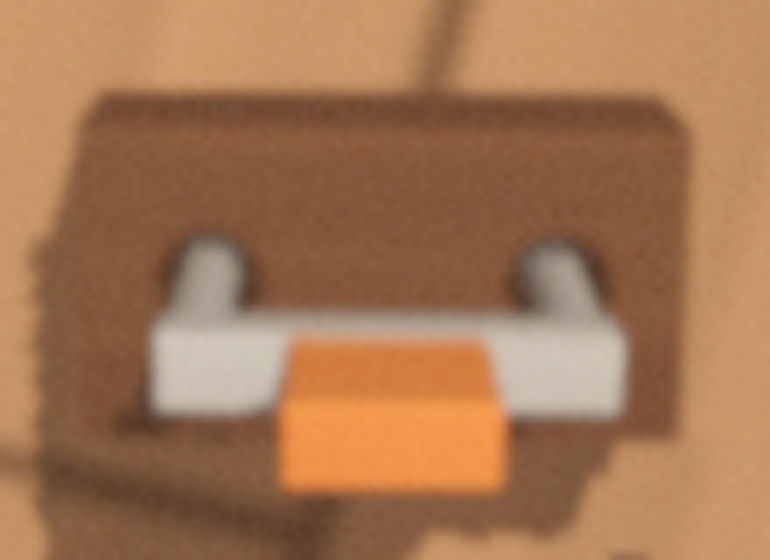

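```bash
python3 -m pendant '[0.5,0.06,0.3,0,0.5, 0.6,0,0,0,0.5, 0.6,0,0,0,0.5, 0,0,0,0,0.5]'
python3 - <<'E'
from h import *
plan([415,-328,80],14)
E
```

```text
t: 11.88
eef_pos: [418.4, -322.8, 108.5]
tcp_rot: [2.514, 1.542, 2.764]
ft_force: [0.3, 0.3, 0.5]
opening: 0.501
t 11.88 pos [ 418.4 -322.8  108.5] jaw 14.36 tilt [-0.027  0.011 -1.   ] op 0.501 F [0.3 0.3 0.5] j6 -1.01 j1 -0.78
 turn deg 0.36 units 0.013 | shift units before turn [ 0.95 -0.16 -0.13] after turn [ 0.95 -0.16 -0.13]
```

```bash
python3 -m pendant '[0.3,-0.2,-0.14,0,0.5, 0,0,0,0,0.5, 0.3,0,0,0,0.5, 0,0,0,0,0.5]'
python3 - <<'E'
from h import *
plan([415,-328,80],14)
E
```

```text
t: 12.38
eef_pos: [416.4, -329.5, 89.7]
tcp_rot: [2.525, 1.542, 2.777]
ft_force: [-0.2, -0.3, 0.0]
opening: 0.501
t 12.38 pos [ 416.4 -329.5   89.7] jaw 14.45 tilt [-0.026  0.01  -1.   ] op 0.501 F [-0.2 -0.3  0. ] j6 -1.03 j1 -0.79
 turn deg 0.45 units 0.016 | shift units before turn [ 0.33  0.05 -0.02] after turn [ 0.33  0.05 -0.02]
```

```bash
python3 -m pendant '[0.3,0.03,-0.05,0,0.5, 0,0,0,0,0.5, 0,0,0,0,0, 0,0,0,0,0, 0,0,0,0,0]' && python3 -m pendant '[0,0,0,0,0]'
python3 - <<'E'
from h import *
plan([415,-328,80],14)
p,d=env.read_camera('wrist');cv2.imwrite('pics/w9.png',p)
E
```

```text
t: 13.0
eef_pos: [414.4, -329.0, 80.6]
tcp_rot: [2.539, 1.543, 2.791]
ft_force: [-0.4, -0.2, 1.4]
opening: 0.248
t: 13.12
eef_pos: [414.4, -329.0, 80.7]
tcp_rot: [2.541, 1.543, 2.793]
ft_force: [0.2, -1.2, -0.2]
opening: 0.248
t 13.12 pos [ 414.4 -329.    80.7] jaw 14.43 tilt [-0.026  0.009 -1.   ] op 0.248 F [ 0.2 -1.2 -0.2] j6 -1.03 j1 -0.79
 turn deg 0.43 units 0.015 | shift units before turn [0.02 0.03 0.03] after turn [0.02 0.03 0.03]
```

View pics/w9.png

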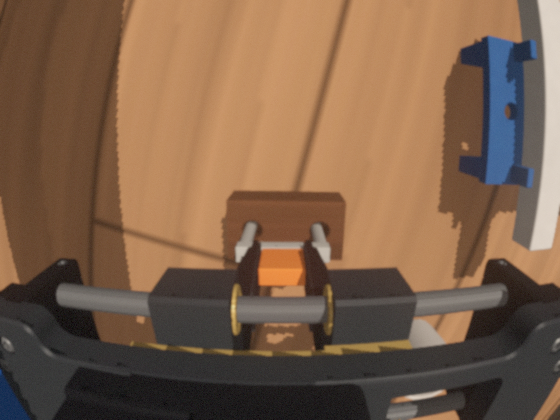

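```bash
python3 -m pendant '[-0.5,0,0,0,0, -0.8,0,0,0,0, -1,0,0,0,0, -0.8,0,0,0,0, 0,0,0,0,0]'
python3 - <<'E'
from h import *
plan([576,-187,165],16.2)
E
```

```text
t: 13.8
eef_pos: [417.0, -329.8, 179.8]
tcp_rot: [2.554, 1.545, 2.806]
ft_force: [-0.5, 0.3, -1.0]
opening: 0.252
t 13.8 pos [ 417.  -329.8  179.8] jaw 14.43 tilt [-0.025  0.009 -1.   ] op 0.252 F [-0.5  0.3 -1. ] j6 -1.03 j1 -0.79
 turn deg -1.77 units -0.062 | shift units before turn [0.4  3.28 6.33] after turn [0.4  3.09 6.43]
```

```bash
python3 -m pendant '[0,0.5,0.9,-0.06,0, 0,0.45,0.95,0,0, 0,0.45,0.95,0,0, 0,0.45,0.95,0,0, 0,0.45,0.95,0,0]' && python3 -m pendant '[0,0.43,0.9,0,0, 0,0.4,0.75,0,0, 0,0,0,0,0]'
python3 - <<'E'
from h import *
plan([576,-187,165],16.2)
import pickle
ci=env.camera_info('wrist');pickle.dump(ci,open('pics/ci10.pkl','wb'))
p,d=env.read_camera('wrist');cv2.imwrite('pics/w10.png',p)
p,d=env.read_camera('scene');crop(p,180,300,70,220,5,'pics/s10c.png')
E
```

```text
t: 14.42
eef_pos: [534.6, -222.5, 174.7]
tcp_rot: [2.499, 1.541, 2.778]
ft_force: [0.1, -0.4, -0.8]
opening: 0.25
t: 14.8
eef_pos: [576.5, -181.6, 170.8]
tcp_rot: [2.488, 1.536, 2.77]
ft_force: [-0.6, -0.5, -2.1]
opening: 0.252
t 14.8 pos [ 576.5 -181.6  170.8] jaw 16.13 tilt [-0.032  0.013 -0.999] op 0.252 F [-0.6 -0.5 -2.1] j6 -0.69 j1 -0.41
 turn deg -0.07 units -0.002 | shift units before turn [ 0.19 -0.17 -0.06] after turn [ 0.19 -0.17 -0.06]
```

View pics/w10.png

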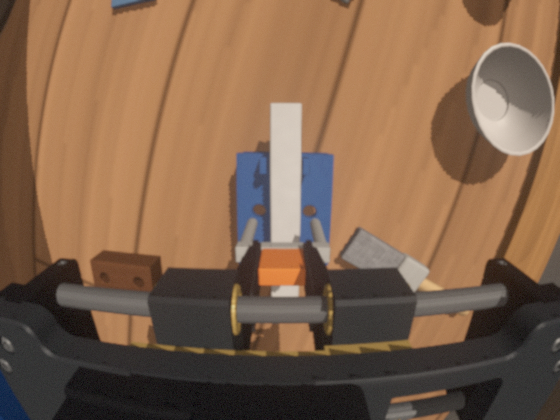

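View pics/s10c.png

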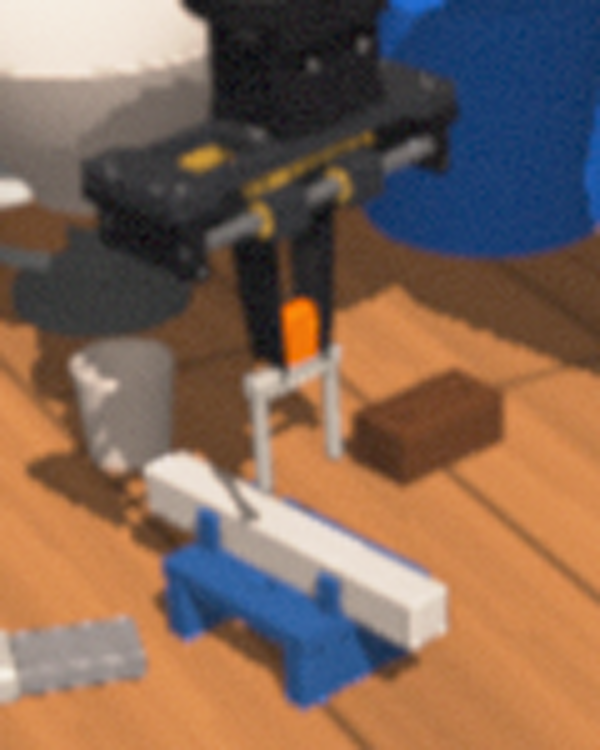

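Run:
```python
from h import *
import pickle
np.set_printoptions(precision=1,suppress=True)
ci=pickle.load(open('pics/ci10.pkl','rb'))
p=cv2.imread('pics/w10.png');crop(p,230,340,180,270,7,'pics/w10c.png')
s=env.state();M=jaw(s);T=s['eef_pos']
# predicted ubolt pts : tool frame x down
def U(x,y,z): return T+M@np.array([68.7-z, y, x])
pts=[U(x,0,0) for x in(-24,24)]+[U(x,y,55) for x in(-28,28) for y in(-5,5)]
print((7*(proj('wrist',pts,ci)-[230,180])).round(0)); print(np.array(pts[:2]))
print('holes', ray('wrist',[(259,211),(310,211)],45,ci))
```

```text
[[144. 296.]
 [577. 297.]
 [ 46. 545.]
 [ 40. 442.]
 [674. 546.]
 [680. 443.]]
[[ 550.3 -188.6  103.1]
 [ 596.4 -175.3  101.8]]
holes [[ 553.  -195.    45. ]
 [ 599.5 -181.2   45. ]]
```

View pics/w10c.png

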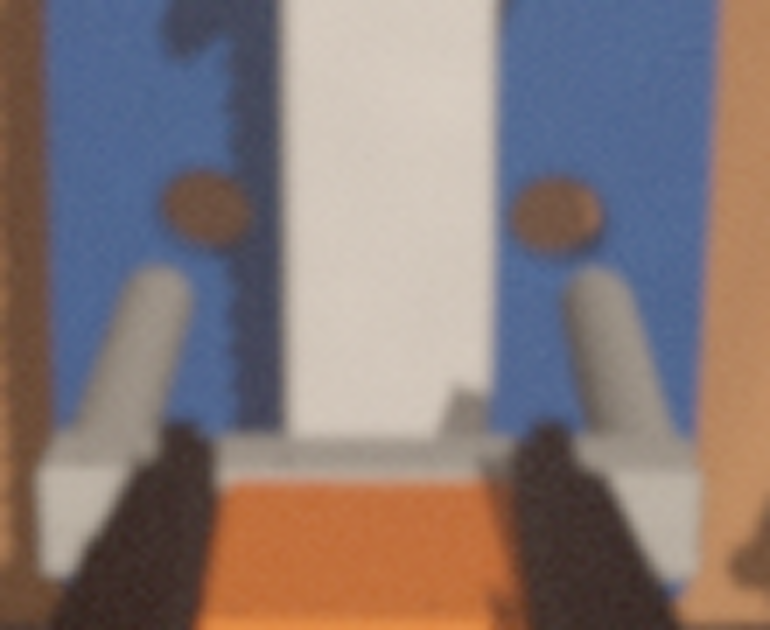

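```bash
python3 -m pendant '[0.3,-0.22,-0.04,0,0, 0.3,0,0,0,0, 0.3,0,0,0,0, 0,0,0,0,0]'
cat > u.py <<'E'
from h import *
import sys
np.set_printoptions(precision=1,suppress=True)
plan([576,-187,84.5],16.2)
n=sys.argv[1]
ci=env.camera_info('wrist')
s=env.state();M=jaw(s);T=s['eef_pos']
p,d=env.read_camera('wrist');cv2.imwrite(f'pics/w{n}.png',p);crop(p,230,340,180,270,7,f'pics/w{n}c.png')
def U(x,y,z): return T+M@np.array([68.7-z, y, x])
pts=[U(x,0,0) for x in(-24,24)]
print('pred tips',(7*(proj('wrist',pts,ci)-[230,180])).round(0).tolist(),np.array(pts).tolist())
import pickle;pickle.dump((ci,s),open(f'pics/c{n}.pkl','wb'))
E
python3 u.py 11
```

```text
t: 15.4
eef_pos: [573.4, -191.4, 141.3]
tcp_rot: [2.499, 1.535, 2.776]
ft_force: [0.7, 0.1, -1.3]
opening: 0.249
t 15.4 pos [ 573.4 -191.4  141.3] jaw 15.89 tilt [-0.034  0.013 -0.999] op 0.249 F [ 0.7  0.1 -1.3] j6 -0.71 j1 -0.43
 turn deg -0.31 units -0.011 | shift units before turn [1.89 0.08 0.18] after turn [1.89 0.08 0.18]
pred tips [[156.0, 288.0], [589.0, 288.0]] [[548.0421875711635, -197.11492866090677, 73.32722228589691], [594.1884298994564, -183.9772539607863, 71.93948223377006]]
```

View pics/w11c.png

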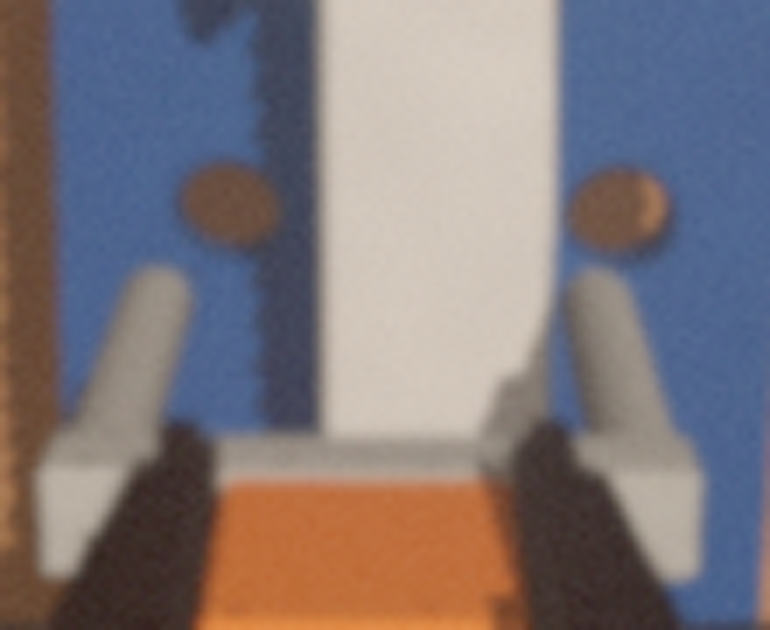

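```bash
cat > rel.py <<'E'
from h import *
import sys,pickle,json
np.set_printoptions(precision=1,suppress=True)
n=sys.argv[1];a=np.array(json.loads(sys.argv[2]),float)/7+[230,180]  # tipL,tipR,holeL,holeR crop px
ci,s=pickle.load(open(f'pics/c{n}.pkl','rb'))
zt=s['eef_pos'][2]-68.7
t=ray('wrist',a[:2],zt,ci);h=ray('wrist',a[2:],45,ci)
M=jaw(s);d=h.mean(0)-t.mean(0);d[2]=0
print('tips',t.tolist(),'holes',h.tolist(),np.hypot(*(t[1]-t[0])[:2]),np.hypot(*(h[1]-h[0])[:2]))
print('angles',[np.degrees(np.arctan2(*(q[1]-q[0])[1::-1])) for q in(t,h)])
print('need',d,'tool units y,z',((M.T@d)/30).round(3))
E
python3 rel.py 10 '[[163,290],[597,292],[208,210],[557,215]]'; python3 rel.py 11 '[[163,290],[597,292],[230,206],[621,209]]'
```

```text
tips [[548.873753607154, -197.3728269244699, 72.5885090063831], [595.1169479497289, -183.992856197271, 72.5885090063831]] holes [[553.2078261912172, -193.77489920281076, 45.0], [599.1752307034913, -180.68003021313334, 45.0]] 48.139969252855316 47.796211894373435
angles [np.float64(16.13723103724023), np.float64(15.900817818232495)]
need [4.2 3.5 0. ] tool units y,z [-0.   0.1  0.2]Traceback (most recent call last):
  File "rel.py", line 5, in <module>
    ci,s=pickle.load(open(f'pics/c{n}.pkl','rb'))
                     ~~~~^^^^^^^^^^^^^^^^^^^^^^^
FileNotFoundError: [Errno 2] No such file or directory: 'pics/c10.pkl'
```

```bash
sed -i 's/np.set_printoptions(precision=1,suppress=True)/pass/; s/((M.T@d)\/30).round(3))/((M.T@d)\/30).round(3).tolist())/' rel.py; python3 -m pendant '[0,0.07,0.17,0,0, 0,0,0,0,0]' && python3 u.py 12
```

```text
t: 15.7
eef_pos: [578.6, -187.9, 142.1]
tcp_rot: [2.5, 1.536, 2.777]
ft_force: [-0.2, -0.6, -0.6]
opening: 0.248
t 15.7 pos [ 578.6 -187.9  142.1] jaw 15.9 tilt [-0.032  0.012 -0.999] op 0.248 F [-0.2 -0.6 -0.6] j6 -0.7 j1 -0.42
 turn deg -0.3 units -0.011 | shift units before turn [ 1.92  0.01 -0.02] after turn [ 1.92  0.01 -0.02]
pred tips [[156.0, 288.0], [589.0, 288.0]] [[553.3124306728121, -193.58685424652109, 74.14429007347003], [599.4591620383584, -180.44461269312282, 72.81738720278186]]
```

View pics/w12c.png

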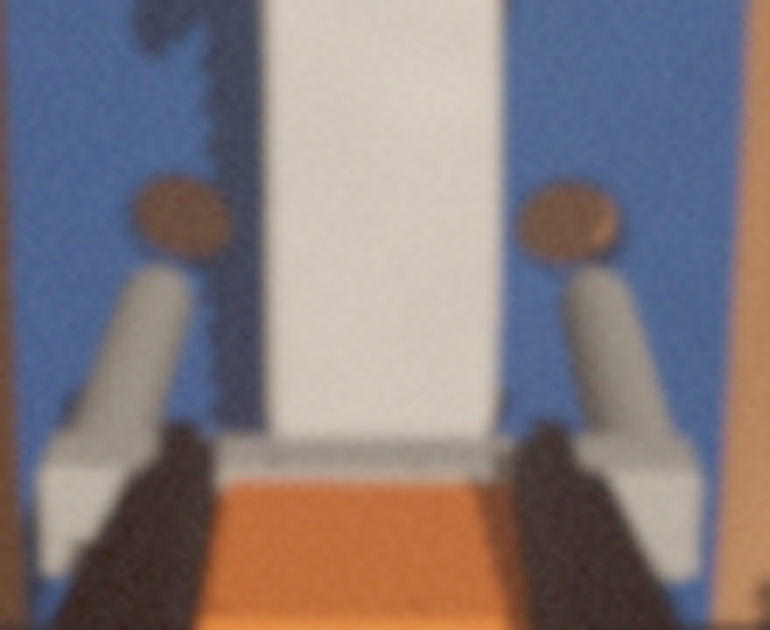

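```bash
python3 rel.py 12 '[[163,290],[597,292],[182,217],[571,222]]'
```

```text
tips [[554.1466595410943, -193.81721429544444, 73.43994313598404], [600.3904781930254, -180.4494212720495, 73.43994313598404]] holes [[553.179621175019, -193.50735983289326, 45.0], [599.215733922121, -180.66223113440873, 45.0]] 48.13718576972499 47.794570906584376
angles [np.float64(16.123100973133933), np.float64(15.59031848627703)]
need [-1.07089132  0.0485223   0.        ] tool units y,z [0.001, 0.011, -0.034]
```

```bash
python3 -m pendant '[0.25,0.03,0,0,0, 0.25,0.02,0,0,0, 0,0,0,0,0]' && python3 u.py 13
```

```text
t: 16.12
eef_pos: [577.4, -186.0, 126.1]
tcp_rot: [2.502, 1.536, 2.779]
ft_force: [-0.5, -0.8, -0.9]
opening: 0.249
t 16.12 pos [ 577.4 -186.   126.1] jaw 15.91 tilt [-0.032  0.012 -0.999] op 0.249 F [-0.5 -0.8 -0.9] j6 -0.7 j1 -0.42
 turn deg -0.29 units -0.01 | shift units before turn [ 1.39 -0.05 -0.02] after turn [ 1.39 -0.05 -0.02]
pred tips [[156.0, 288.0], [589.0, 288.0]] [[552.1027691414097, -191.75614903449227, 58.1379445925281], [598.2454993389304, -178.60052470919922, 56.80452847946515]]
```

View pics/w13c.png

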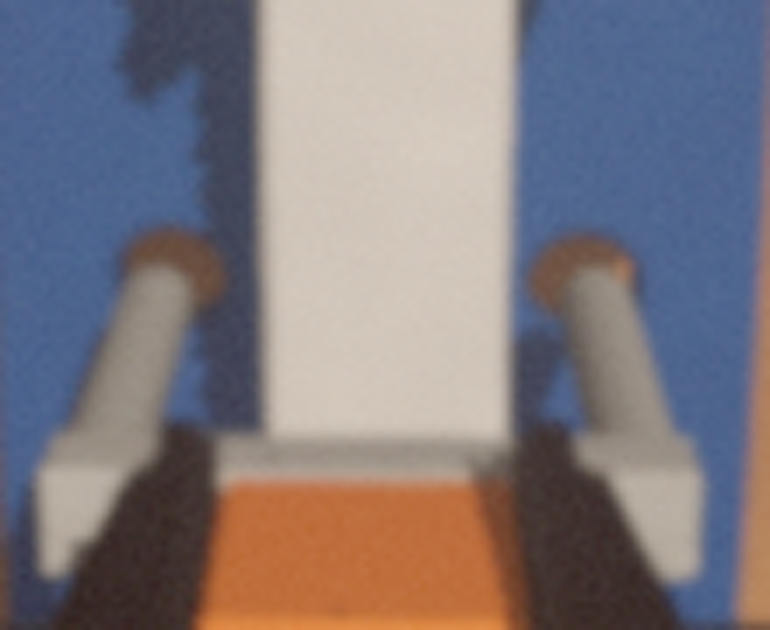

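```bash
python3 rel.py 13 '[[163,290],[597,292],[173,271],[584,276]]'
```

```text
tips [[552.9348429472641, -191.9722969963293, 57.430039903554245], [599.1731340924468, -178.59020870879772, 57.430039903554245]] holes [[553.1006844002783, -193.5306644037496, 45.0], [599.1422404478242, -180.60714570545156, 45.0]] 48.13584791984012 47.82093912528872
angles [np.float64(16.14127436276295), np.float64(15.679031720513544)]
need [ 0.0674739 -1.7876522  0.       ] tool units y,z [-0.001, -0.058, -0.014]
```

Correct y by −0.06 and lower into the holes.

```bash
python3 -m pendant '[0.2,-0.06,0.0,0,0, 0.2,0.0,0.01,0,0, 0,0,0,0,0]' && python3 u.py 14
```

```text
t: 16.55
eef_pos: [578.0, -187.9, 113.6]
tcp_rot: [2.504, 1.537, 2.782]
ft_force: [-0.1, -0.7, -0.4]
opening: 0.247
t 16.55 pos [ 578.  -187.9  113.6] jaw 15.9 tilt [-0.032  0.012 -0.999] op 0.247 F [-0.1 -0.7 -0.4] j6 -0.7 j1 -0.42
 turn deg -0.3 units -0.01 | shift units before turn [ 0.97  0.03 -0.03] after turn [ 0.97  0.03 -0.03]
pred tips [[156.0, 288.0], [589.0, 288.0]] [[552.7639792377988, -193.6383397705608, 45.568237341845176], [598.9094124179658, -180.4901595705965, 44.255090722456416]]
```

View pics/w14c.png

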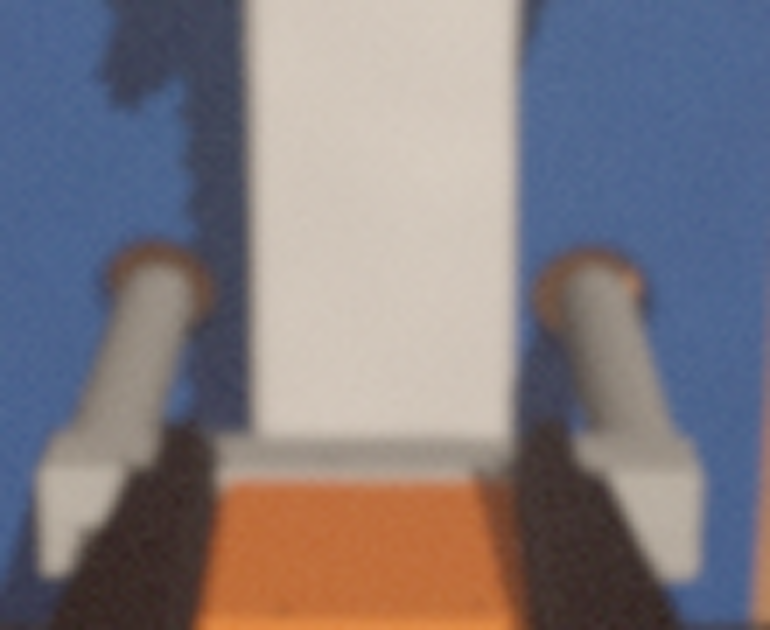

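```bash
python3 -m pendant '[0.25,0,0.01,0,0, 0.25,0,0.01,0,0, 0,0,0,0,0]' && python3 u.py 15
```

```text
t: 16.98
eef_pos: [578.3, -187.5, 97.8]
tcp_rot: [2.504, 1.537, 2.781]
ft_force: [-0.2, 0.7, -0.9]
opening: 0.251
t 16.98 pos [ 578.3 -187.5   97.8] jaw 15.9 tilt [-0.031  0.012 -0.999] op 0.251 F [-0.2  0.7 -0.9] j6 -0.7 j1 -0.42
 turn deg -0.3 units -0.01 | shift units before turn [ 0.45  0.03 -0.06] after turn [ 0.45  0.03 -0.06]
pred tips [[156.0, 288.0], [589.0, 288.0]] [[553.0220087737418, -193.29323219320688, 29.795088586096156], [599.1683460882653, -180.14643570360457, 28.499984530349806]]
```

View pics/w15c.png

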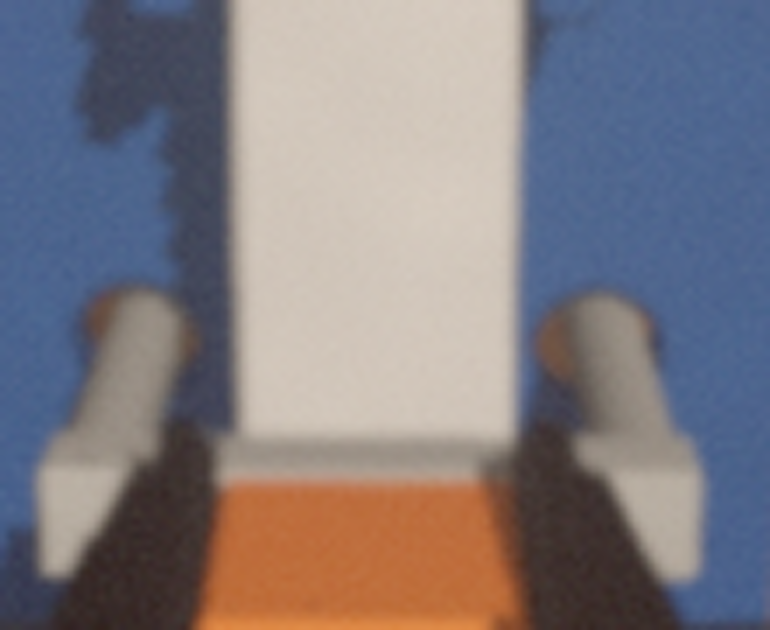

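```bash
python3 -m pendant '[0.25,-0.02,0,0,0, 0.15,-0.01,0,0,0, 0,0,0,0,0]' && python3 u.py 16
```

```text
t: 17.4
eef_pos: [578.3, -188.4, 85.4]
tcp_rot: [2.506, 1.538, 2.783]
ft_force: [-0.4, -0.1, -0.8]
opening: 0.25
t 17.4 pos [ 578.3 -188.4   85.4] jaw 15.91 tilt [-0.031  0.011 -1.   ] op 0.25 F [-0.4 -0.1 -0.8] j6 -0.7 j1 -0.42
 turn deg -0.29 units -0.01 | shift units before turn [ 0.03  0.07 -0.06] after turn [ 0.03  0.07 -0.06]
pred tips [[156.0, 288.0], [589.0, 288.0]] [[553.1546030248479, -194.18106224988975, 17.36415611633103], [599.3008218006207, -181.0312945753979, 16.09525785193287]]
```

View pics/w16c.png

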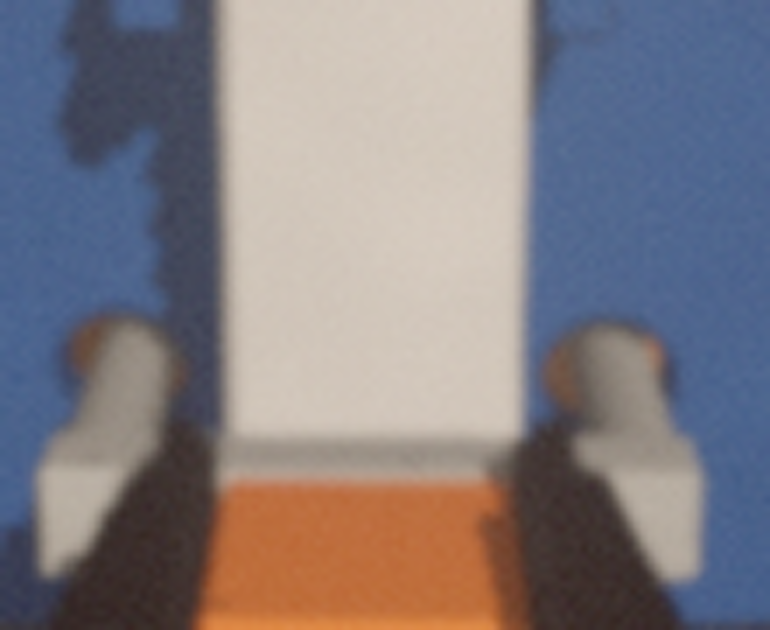

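```bash
python3 -m pendant '[0.03,0,0,0,0, 0,0,0,0,0.5, 0,0,0,0,0.5, 0,0,0,0,0.5]' && python3 -m pendant '[-0.5,0,0,0,0.5, -1,0,0,0,0.5, -1,0,0,0,0.5, -1,0,0,0,0.5, 0,0,0,0,0.5]'
python3 - <<'E'
from h import *
plan([428,171,150],-7)
p,d=env.read_camera('wrist');cv2.imwrite('pics/w17.png',p)
p,d=env.read_camera('scene');cv2.imwrite('pics/s17.png',p);crop(p,180,300,110,220,6,'pics/s17c.png')
p,d=env.read_camera('top');cv2.imwrite('pics/t17.png',p)
E
```

```text
t: 17.95
eef_pos: [578.8, -188.6, 85.3]
tcp_rot: [2.51, 1.539, 2.787]
ft_force: [0.4, 0.1, 0.3]
opening: 0.477
t: 18.58
eef_pos: [582.3, -189.9, 197.8]
tcp_rot: [2.515, 1.542, 2.792]
ft_force: [-0.5, 0.3, -0.8]
opening: 0.501
t 18.57 pos [ 582.3 -189.9  197.8] jaw 15.91 tilt [-0.027  0.01  -1.   ] op 0.501 F [-0.5  0.3 -0.8] j6 -0.7 j1 -0.42
 turn deg 22.91 units 0.8 | shift units before turn [ 1.85 12.95 -1.61] after turn [ 1.93 11.28 -6.53]
```

View pics/w17.png

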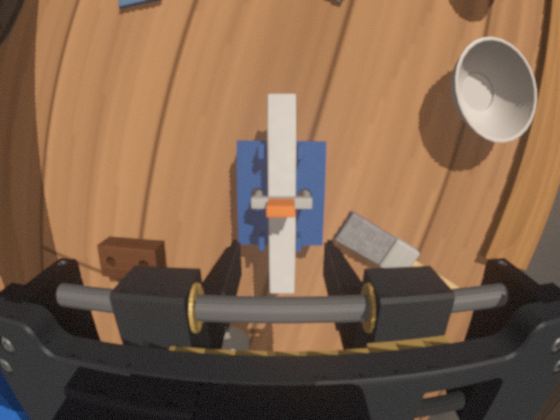

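View pics/s17c.png

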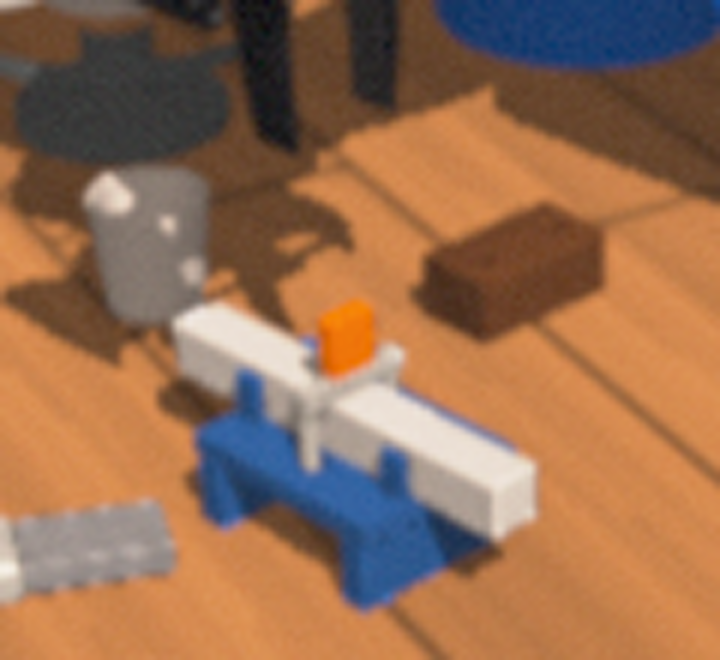

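View pics/t17.png

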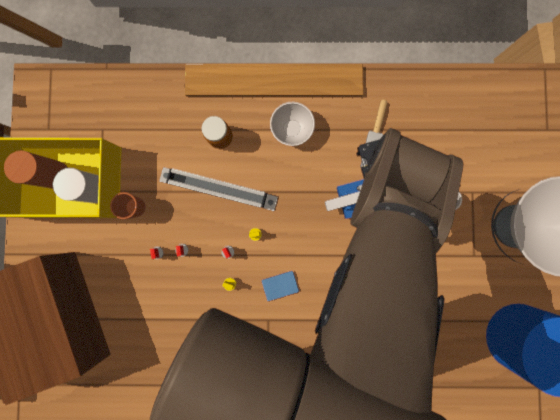

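```bash
python3 -m pendant '[0,0,0,0.353,0.5, 0,0,0,0.353,0.5, 0,0,0,0.353,0.5, 0,0,0,0.353,0.5]' && python3 -m pendant '[0,0,0,0.353,0.5, 0,0,0,0.353,0.5, 0,0,0,0.353,0.5, 0,0,0,0.353,0.5, 0,0,0,0,0.5]'
python3 - <<'E'
from h import *
plan([428,171,150],-65)
p,d=env.read_camera('wrist');cv2.imwrite('pics/w18.png',p)
E
```

```text
t: 19.23
eef_pos: [579.3, -188.6, 189.6]
tcp_rot: [-3.064, 1.528, 2.77]
ft_force: [0.6, -0.3, 1.0]
opening: 0.498
t: 19.85
eef_pos: [577.0, -187.7, 183.5]
tcp_rot: [-2.346, 1.517, 2.758]
ft_force: [0.2, -0.4, -0.9]
opening: 0.496
t 19.85 pos [ 577.  -187.7  183.5] jaw -67.6 tilt [-0.05   0.02  -0.999] op 0.496 F [ 0.2 -0.4 -0.9] j6 0.76 j1 -0.42
 turn deg -2.6 units -0.091 | shift units before turn [  1.6    0.03 -12.9 ] after turn [  1.58   0.61 -12.89]
```

```bash
cat > st.py <<'E'
from h import *
s=env.state();M=jaw(s)
print('   j',s['joints'].round(4).tolist(),'p',s['eef_pos'].round(1).tolist(),'tilt',M[:,0].round(4).tolist()[:2])
E
python3 st.py; python3 -m pendant '[0,0,0,0,0.5]' >/dev/null; python3 st.py; python3 -m pendant '[0,0,0,-0.09,0.5]'>/dev/null; python3 st.py;python3 -m pendant '[0,0,0,0,0.5]' >/dev/null; python3 st.py;  python3 -m pendant '[0,0,-1,0,0.5]'>/dev/null; python3 st.py;python3 -m pendant '[0,0,0,0,0.5]' >/dev/null; python3 st.py;python3 -m pendant '[0,0,-0.5,0,0.5]'>/dev/null; python3 st.py;python3 -m pendant '[0,0,0,0,0.5]' >/dev/null; python3 st.py;  python3 -m pendant '[-1,0,0,0,0.5]'>/dev/null; python3 st.py;python3 -m pendant '[0,0,0,0,0.5]' >/dev/null; python3 st.py
```

```text
j [-0.4224, 0.5171, 1.6045, -0.0024, 1.0735, 0.7555] p [577.0, -187.7, 183.5] tilt [-0.0496, 0.02]
   j [-0.4224, 0.5176, 1.6048, -0.0024, 1.0734, 0.752] p [576.8, -187.6, 183.1] tilt [-0.0503, 0.0203]
   j [-0.4224, 0.5179, 1.605, -0.0024, 1.0733, 0.7032] p [576.8, -187.6, 182.8] tilt [-0.0507, 0.0205]
   j [-0.4224, 0.5181, 1.6052, -0.0024, 1.0732, 0.7014] p [576.7, -187.6, 182.6] tilt [-0.0509, 0.0206]
   j [-0.391, 0.49, 1.6554, -0.0005, 1.0511, 0.733] p [563.9, -161.3, 183.4] tilt [-0.0509, 0.0205]
   j [-0.3896, 0.4889, 1.6569, -0.0003, 1.051, 0.7328] p [563.4, -160.2, 183.6] tilt [-0.0512, 0.0207]
   j [-0.373, 0.4752, 1.6806, 0.0006, 1.0405, 0.7495] p [557.1, -147.1, 184.1] tilt [-0.0508, 0.0204]
   j [-0.3721, 0.4745, 1.6814, 0.0007, 1.0405, 0.7497] p [556.9, -146.4, 184.3] tilt [-0.0508, 0.0205]
   j [-0.3722, 0.4468, 1.6436, 0.0006, 1.1097, 0.7495] p [557.8, -146.9, 213.0] tilt [-0.0543, 0.0217]
   j [-0.3725, 0.4451, 1.6411, 0.0005, 1.1102, 0.7493] p [558.8, -147.4, 214.8] tilt [-0.0509, 0.0203]
```

```bash
python3 -m pendant '[0,0,0,0,0.5,0,0,0,0,0.5,0,0,0,0,0.5,0,0,0,0,0.5]' >/dev/null; python3 st.py; python3 -m pendant '[1,0,0,0,0.5,1,0,0,0,0.5,0.5,0,0,0,0.5]'>/dev/null; python3 st.py;python3 -m pendant '[0,0,0,0,0.5]' >/dev/null; python3 st.py;  python3 -m pendant '[0,0,0,0,0.5,0,0,0,0,0.5,0,0,0,0,0.5,0,0,0,0,0.5]' >/dev/null; python3 st.py;python3 -m pendant '[0,0,0,-0.3,0.5,0,0,0,0.3,0.5,0,0,0,-0.3,0.5,0,0,0,0.3,0.5]' >/dev/null; python3 st.py;python3 -m pendant '[0,0,0,-0.3,0.5,0,0,0,0.3,0.5,0,0,0,-0.3,0.5,0,0,0,0.3,0.5]' >/dev/null; python3 st.py
```

```text
j [-0.3732, 0.4476, 1.643, 0.0003, 1.1086, 0.7491] p [558.2, -147.7, 212.7] tilt [-0.0536, 0.0213]
   j [-0.3731, 0.5282, 1.734, 0.0004, 0.9343, 0.749] p [554.8, -146.3, 136.8] tilt [-0.0509, 0.0203]
   j [-0.3731, 0.5293, 1.7341, 0.0004, 0.9347, 0.749] p [554.6, -146.2, 136.2] tilt [-0.0525, 0.0209]
   j [-0.3731, 0.5261, 1.7312, 0.0004, 0.9367, 0.749] p [555.8, -146.7, 138.8] tilt [-0.0487, 0.0194]
   j [-0.3731, 0.5249, 1.7307, 0.0004, 0.9371, 0.7446] p [556.0, -146.7, 139.6] tilt [-0.0475, 0.0189]
   j [-0.373, 0.5239, 1.7303, 0.0005, 0.9375, 0.7446] p [556.2, -146.8, 140.3] tilt [-0.0465, 0.0186]
```

```bash
python3 - <<'E'
from h import *
plan([428,171,110],-65)
E
python3 -m pendant '[0,0.05,-0.8,0,0.5, 0,0.05,-0.8,0,0.5, 0,0.05,-0.8,0,0.5, 0,0.05,-0.8,0,0.5, 0,0.05,-0.8,0,0.5]' >/dev/null;  python3 -m pendant '[0,0.05,-0.8,0,0.5, 0,0.05,-0.8,0,0.5, 0,0.05,-0.8,0,0.5, 0,0.05,-0.8,0,0.5, 0,0.05,-0.8,0,0.5]' >/dev/null
python3 - <<'E'
from h import *
plan([428,171,110],-65)
E
```

```text
t 23.52 pos [ 556.2 -146.8  140.3] jaw -64.08 tilt [-0.046  0.019 -0.999] op 0.496 F [ 0.8 -0.1  0.9] j6 0.74 j1 -0.37
 turn deg 0.92 units 0.032 | shift units before turn [  1.41   0.83 -11.35] after turn [  1.41   0.65 -11.36]
t 24.77 pos [453.8  91.8 150.7] jaw -63.22 tilt [-0.046  0.019 -0.999] op 0.499 F [ 0.1 -0.4  0.1] j6 1.13 j1 0.04
 turn deg 1.78 units 0.062 | shift units before turn [ 1.44  0.47 -2.69] after turn [ 1.45  0.38 -2.7 ]
```

```bash
python3 -m pendant '[0.4,0.12,-0.7,0.06,0.5, 0.4,0.12,-0.7,0,0.5, 0.3,0.1,-0.7,0,0.5, 0.3,0.1,-0.5,0,0.5, 0,0,0,0,0.5]' >/dev/null
cat > b.py <<'E'
from h import *
import sys,pickle,json
n=sys.argv[1];t=json.loads(sys.argv[2])
plan(t[:3],t[3]);ci=env.camera_info('wrist');s=env.state()
p,d=env.read_camera('wrist');cv2.imwrite(f'pics/w{n}.png',p);pickle.dump((ci,s),open(f'pics/c{n}.pkl','wb'))
hsv=cv2.cvtColor(p,cv2.COLOR_BGR2HSV)
r=((hsv[...,0]<6)|(hsv[...,0]>174))&(hsv[...,1]>170)
nn,l,st,c=cv2.connectedComponentsWithStats(r.astype(np.uint8))
for i in range(1,nn):
    if st[i,4]>80: print('red',st[i].tolist(),c[i].round(1).tolist(),'xy@z45',ray('wrist',[c[i]],45,ci)[0,:2].round(1).tolist())
cv2.circle(p,tuple(int(v) for v in proj('wrist',[s['eef_pos']],ci)[0]),2,(0,255,0),-1)
cv2.imwrite(f'pics/w{n}.png',p)
E
python3 b.py 20 '[428,171,100,-65]'
```

```text
t 25.4 pos [424.1 176.1 111.4] jaw -64.39 tilt [-0.044  0.019 -0.999] op 0.497 F [ 0.9 -0.7  0.3] j6 1.32 j1 0.23
 turn deg 0.61 units 0.021 | shift units before turn [0.37 0.05 0.22] after turn [0.37 0.06 0.22]
red [69, 106, 29, 33, 639] [81.4, 121.7] xy@z45 [424.3, 364.5]
red [135, 126, 31, 37, 745] [147.8, 142.6] xy@z45 [432.2, 297.9]
red [284, 194, 14, 44, 570] [290.5, 216.0] xy@z45 [427.3, 173.3]
```

View pics/w20.png

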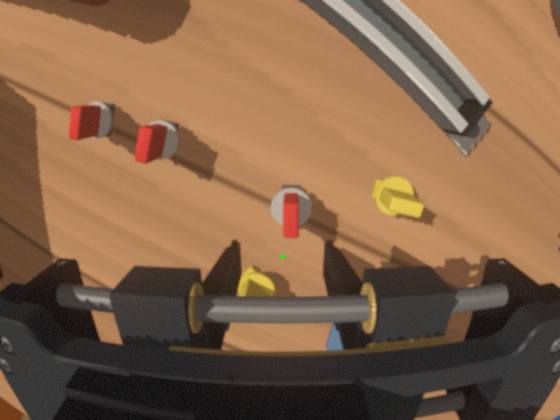

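Run:
```python
from h import *
import pickle
ci,s=pickle.load(open('pics/c20.pkl','rb'))
print(ray('wrist',[(291.5,208)],20,ci),ray('wrist',[(291.3,238)],53,ci), ray('wrist',[(291.3,220)],53,ci))
p=cv2.imread('pics/w20.png');crop(p,260,330,175,265,7,'pics/w20c.png')
```

```text
[[426.00296502 172.10113726  20.        ]] [[414.2827466  166.21386291  53.        ]] [[427.25884525 172.60083147  53.        ]]
```

View pics/w20c.png

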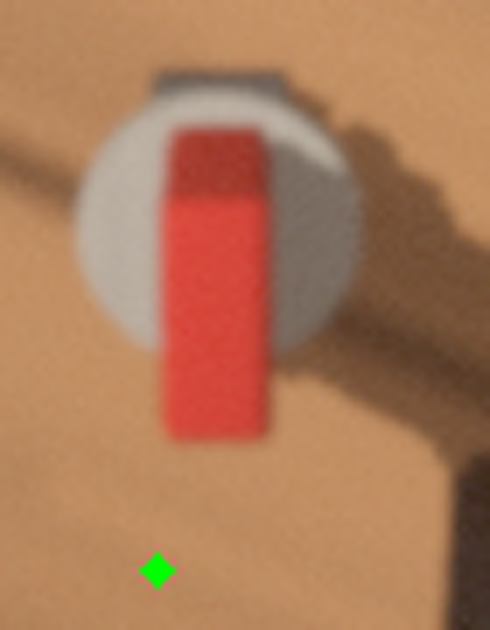

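```bash
python3 -m pendant '[0.5,0.03,0.08,0,0.5, 0.5,0.03,0.08,0,0.5, 0.5,0.03,0.08,0,0.5, 0.5,0.02,0,0,0.5, 0,0,0,0,0.5]' >/dev/null; python3 b.py 21 '[426,172.5,25,-64.4]'
```

```text
t 26.07 pos [430.2 169.5  51.8] jaw -64.5 tilt [-0.039  0.02  -0.999] op 0.5 F [ 0.2 -0.2 -0.3] j6 1.3 j1 0.22
 turn deg -0.1 units -0.004 | shift units before turn [ 0.9  -0.06 -0.12] after turn [ 0.9  -0.06 -0.12]
red [13, 115, 37, 41, 1088] [29.3, 133.8] xy@z45 [426.4, 361.6]
red [82, 137, 41, 49, 1345] [99.4, 159.3] xy@z45 [433.5, 296.6]
red [265, 223, 20, 57, 1015] [275.1, 251.4] xy@z45 [428.4, 173.7]
```

View pics/w21.png

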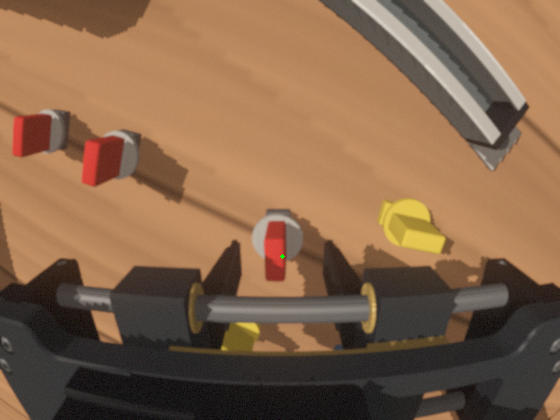

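```bash
python3 -m pendant '[0.45,-0.03,-0.13,0,0.5, 0.4,0.02,0,0,0.5, 0,0,0,0,0.5, 0,0,0,0,0.5]' >/dev/null; python3 b.py 22 '[427,172.5,25,-64.4]'
```

```text
t 26.62 pos [428.  173.6  26.3] jaw -64.5 tilt [-0.037  0.02  -0.999] op 0.502 F [ 0.  -0.2  0.2] j6 1.3 j1 0.23
 turn deg -0.1 units -0.003 | shift units before turn [ 0.04 -0.04  0.02] after turn [ 0.04 -0.05  0.02]
red [0, 117, 32, 46, 1202] [14.3, 137.3] xy@z45 [428.9, 355.5]
red [63, 141, 46, 56, 1885] [83.6, 166.6] xy@z45 [433.9, 295.6]
red [270, 237, 23, 59, 1195] [281.1, 266.9] xy@z45 [431.0, 175.2]
```

View pics/w22.png

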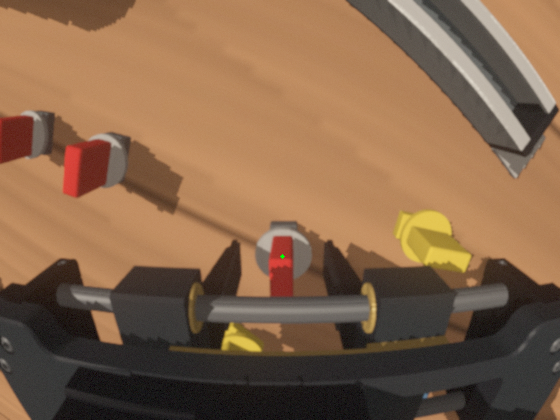

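```bash
python3 -m pendant '[0,0,0,0,0, 0,0,0,0,0, 0,0,0,0,0, 0,0,0,0,0, 0,0,0,0,0]' | tail -1; python3 st.py; python3 -m pendant '[-0.4,0,0,0,0, -0.4,0,0,0,0, -0.4,0,0,0,0, -0.4,0,0,0,0, -0.4,0,0,0,0]'|tail -1; python3 -m pendant '[-0.4,0,0,0,0, 0,0,0,-0.3,0, 0,0,0,-0.3,0, 0,0,0,-0.3,0]'|tail -1;python3 st.py; python3 -m pendant '[0,0,0,-0.3,0, 0,0,0,-0.3,0, 0,0,0,-0.2,0, 0,0,0,0,0]'|tail -1; python3 b.py 23 '[600.8,202.6,110,-14.3]'; python3 -c "
from h import *
p,d=env.read_camera('scene');cv2.imwrite('pics/s23.png',p)"
```

```text
opening: 0.123
   j [0.2256, 0.5823, 2.1048, 0.0598, 0.485, 1.2976] p [428.3, 173.7, 27.0] tilt [-0.0352, 0.0205]
opening: 0.125
opening: 0.124
   j [0.2209, 0.4349, 2.0441, 0.0434, 0.6904, 0.8495] p [431.4, 172.1, 106.7] tilt [-0.0328, 0.021]
opening: 0.127
t 28.93 pos [431.5 172.1 108.5] jaw -14.23 tilt [-0.033  0.021 -0.999] op 0.127 F [ 0.5 -0.4 -1.7] j6 0.44 j1 0.22
 turn deg 0.07 units 0.002 | shift units before turn [-0.21  2.38  5.22] after turn [-0.21  2.38  5.21]
red [222, 44, 41, 32, 687] [242.2, 60.1] xy@z45 [430.7, 297.9]
red [269, 237, 26, 59, 1343] [281.8, 267.0] xy@z45 [419.3, 137.6]
```

View pics/w23.png

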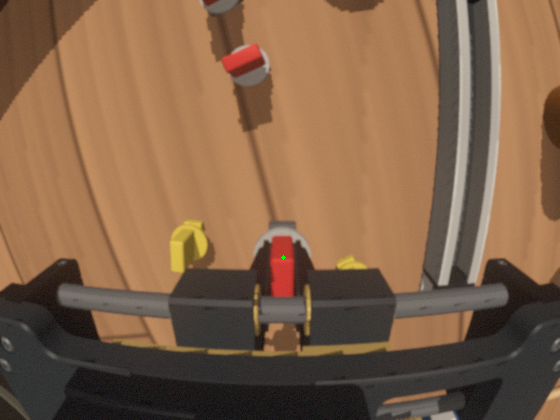

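```bash
python3 -m pendant '[0,0.1,0.8,0,0, 0,0.1,0.8,0,0, 0,0.1,0.8,0,0, 0,0.1,0.8,0,0, 0,0.1,0.8,0,0]' |tail -1; python3 -m pendant '[0,0,0.8,0,0, 0,0,0.4,0,0, 0,0,0,0,0]'|tail -1
cat > sl.py <<'E'
from h import *
import sys,pickle,json
n=sys.argv[1]
l=float(sys.argv[2]);C=np.array([600.8,202.6])
s=env.state();ci=env.camera_info('wrist')
p,d=env.read_camera('wrist');cv2.imwrite(f'pics/w{n}.png',p);np.save(f'pics/w{n}.npy',d);pickle.dump((ci,s),open(f'pics/c{n}.pkl','wb'))
P=cloud('wrist',d,ci)
a=np.radians(-14.34);ex=np.array([np.cos(a),np.sin(a)]);ey=np.array([-ex[1],ex[0]])
L=np.stack([(P[...,:2]-C)@ex,(P[...,:2]-C)@ey,P[...,2]],-1)
res=[]
for y0 in range(-120,125,10):
    m=(abs(L[...,1]-y0)<5)&(abs(L[...,0])<40)&(d>0)
    lip=m&(L[...,2]>35)&(L[...,2]<48)
    if lip.sum()<40: continue
    x=L[lip][:,0]; z=np.median(L[lip][:,2])
    il=x[(x>-30)&(x<0)];ir=x[(x>0)&(x<30)]
    if len(il)<15 or len(ir)<15: continue
    res.append([y0,np.percentile(il,1),np.percentile(il,99),np.percentile(ir,1),np.percentile(ir,99),z])
for r in res: print(np.round(r,1).tolist(),'mid in',round((r[2]+r[3])/2,1),'out',round((r[1]+r[4])/2,1))
q=C+l*ey; plan([q[0],q[1],100],-14.3)
E
python3 sl.py 24 -55
```

```text
opening: 0.125
opening: 0.128
[-70.0, -21.3, -15.9, 15.7, 19.6, 41.0] mid in -0.1 out -0.8
[-60.0, -21.5, -12.2, 10.4, 19.5, 41.1] mid in -0.9 out -1.0
[-50.0, -21.2, -11.9, 10.4, 19.4, 41.1] mid in -0.8 out -0.9
[-40.0, -21.4, -11.9, 10.4, 19.3, 41.1] mid in -0.7 out -1.1
[-30.0, -21.2, -12.1, 10.5, 19.3, 41.1] mid in -0.8 out -1.0
[-20.0, -21.5, -11.9, 10.5, 19.3, 41.0] mid in -0.7 out -1.1
[-10.0, -20.6, -12.0, 10.6, 19.3, 41.0] mid in -0.7 out -0.6
[0.0, -21.0, -11.4, 10.7, 19.3, 41.0] mid in -0.4 out -0.8
[10.0, -20.7, -11.4, 10.8, 19.3, 41.0] mid in -0.3 out -0.7
[20.0, -21.2, -11.7, 10.9, 20.1, 40.9] mid in -0.4 out -0.6
[30.0, -20.9, -11.6, 11.0, 19.5, 41.0] mid in -0.3 out -0.7
[40.0, -20.8, -11.7, 11.1, 19.6, 40.9] mid in -0.3 out -0.6
[50.0, -21.3, -11.9, 10.6, 19.8, 40.9] mid in -0.7 out -0.8
[60.0, -21.1, -11.6, 10.0, 19.3, 41.0] mid in -0.8 out -0.9
[70.0, -21.0, -11.7, 10.1, 19.4, 40.9] mid in -0.8 out -0.8
[80.0, -20.9, -11.8, 10.3, 19.5, 41.0] mid in -0.8 out -0.7
[90.0, -21.1, -11.5, 10.5, 19.1, 41.0] mid in -0.5 out -1.0
[100.0, -20.9, -11.6, 10.7, 19.6, 41.0] mid in -0.5 out -0.6
[110.0, -21.5, -12.0, 10.2, 19.5, 40.9] mid in -0.9 out -1.0
t 30.07 pos [589.1 146.5 102.9] jaw -15.19 tilt [-0.035  0.021 -0.999] op 0.125 F [-0.   0.2 -1.5] j6 0.37 j1 0.12
 turn deg -0.89 units -0.031 | shift units before turn [ 0.1   0.07 -0.08] after turn [ 0.1   0.07 -0.08]
```

```bash
sed -i 's/C=np.array(\[600.8,202.6\])/C=np.array([600.1,202.8])/' sl.py
cat > hb.py <<'E'
from h import *
import pickle,sys
from scipy.optimize import least_squares
def held(n):
    ci,s=pickle.load(open(f'pics/c{n}.pkl','rb'));d=np.load(f'pics/w{n}.npy')
    P=cloud('wrist',d,ci);M=jaw(s);T=(P-s['eef_pos'])@M  # tool coords x,y,z
    m=(np.hypot(T[...,1],T[...,2])<30)&(d>0)&(T[...,0]>-40)&(T[...,0]<40)
    h=np.histogram(T[m][:,0],np.arange(-40,41,2));
    print('toolx hist',{int(b):int(c) for b,c in zip(h[1],h[0]) if c>10})
    for lo,hi in((-36,-28),(0,10),(10,30)):
        k=m&(T[...,0]>lo)&(T[...,0]<hi);q=T[k]
        if len(q)>10: print((lo,hi),len(q),'med x',np.median(q[:,0]).round(1),'y',np.percentile(q[:,1],[1,99]).round(1),'z',np.percentile(q[:,2],[1,99]).round(1))
    return T,m
if __name__=='__main__': held(sys.argv[1])
E
python3 hb.py 24
python3 - <<'E'
import cv2
p=cv2.imread('pics/w24.png')
for v in range(216,300,8): print(v,[''.join('%3d,%3d,%3d|'%tuple(p[v,u]) for u in range(252,314,10))])
E
```

```text
toolx hist {-40: 42, -38: 75, -36: 79, -34: 89, -32: 97, -30: 75, -28: 531, -26: 487, -24: 108, -22: 82, -20: 85, -18: 94, -16: 77, -14: 68, -12: 76, -10: 51, -8: 58, -6: 60, -4: 53, -2: 38, 0: 30, 2: 24, 4: 79, 6: 363, 8: 57, 10: 16, 16: 71, 18: 50, 20: 34, 22: 27, 24: 22}
(-36, -28) 340 med x -31.9 y [-3.6 12. ] z [-15.3  13.6]
(0, 10) 553 med x 6.6 y [-1.2 15.3] z [-17.5  15.2]
(10, 30) 225 med x 18.7 y [10.7 14.7] z [-10.7   7.1]
216 [' 96,130,175|163,176,187| 70, 76, 85|101,107,113| 98,104,109|165,176,186| 97,140,187|']
224 [' 94,130,175|164,176,186| 92, 98,104| 96,101,110| 94,101,108|163,175,187| 95,138,186|']
232 [' 89,125,173|163,174,185|157,170,180|158,171,181|157,169,180|163,175,186| 94,135,185|']
240 [' 89,126,172|149,161,171| 86, 95,169| 55, 64,186|106,118,162|155,168,178| 94,137,185|']
248 [' 88,126,171| 49, 55, 72| 50, 54,167| 52, 60,186| 44, 51,146| 51, 60, 77| 96,137,187|']
256 [' 96,130,172| 34, 43, 61| 51, 60,176| 52, 58,187| 43, 51,159| 41, 44, 64| 93,135,185|']
264 [' 46, 64, 92| 38, 46, 63| 50, 58,194| 58, 65,208| 50, 57,179| 37, 45, 64| 55, 72,108|']
272 [' 54, 59, 72| 38, 43, 60| 51, 59,194| 57, 62,206| 46, 53,175| 36, 40, 57| 45, 50, 65|']
280 [' 52, 56, 66| 33, 39, 59| 46, 52,181| 54, 62,205| 42, 49,172| 36, 37, 57| 50, 53, 64|']
288 [' 53, 57, 68| 30, 37, 53| 37, 43,138| 54, 60,204| 41, 48,168| 37, 43, 58| 44, 49, 59|']
296 [' 41, 50, 60| 58, 64, 75| 59, 67,105| 65, 69,166| 61, 66,134| 52, 56, 68| 46, 48, 63|']
```

```bash
python3 -m pendant '[0.35,0.03,0.01,-0.03,0, 0.35,0.03,0,0,0, 0.3,0.03,0,0,0, 0,0,0,0,0]'|tail -1
cat > al.py <<'E'
# alignment of held bolt with slot
from h import *
import sys,pickle,subprocess
from hb import held
n=sys.argv[1];l=float(sys.argv[2])
print(subprocess.run(['python3','sl.py',n,str(l)],capture_output=True,text=True).stdout[-900:])
T,m=held(n)
ci,s=pickle.load(open(f'pics/c{n}.pkl','rb'));M=jaw(s)
C=np.array([600.1,202.8]);a=np.radians(-14.34);ex=np.array([np.cos(a),np.sin(a)]);ey=np.array([-ex[1],ex[0]])
k=m&(T[...,0]>4)&(T[...,0]<9);q=T[k];q=q[np.hypot(q[:,1]+1,q[:,2]+1)>9]
zc=(np.percentile(q[:,2],1)+np.percentile(q[:,2],99))/2;yc=np.percentile(q[:,1],99)-16.7
for nm,tx in(('collar',6.6),('head',26.6)):
    w=s['eef_pos']+M@np.array([tx,yc,zc]);dd=w[:2]-C
    print(nm,'tool yc,zc',yc.round(1),zc.round(1),'local x',(dd@ex).round(2),'y',(dd@ey).round(1),'z',w[2].round(1))
E
python3 al.py 25 -55
```

```text
opening: 0.126
 20.5, 41.1] mid in -0.1 out 0.1
[0.0, -20.2, -11.3, 11.0, 20.3, 41.0] mid in -0.2 out 0.1
[10.0, -20.1, -10.6, 11.4, 20.7, 41.0] mid in 0.4 out 0.3
[20.0, -20.5, -10.7, 11.3, 19.9, 40.9] mid in 0.3 out -0.3
[30.0, -20.5, -10.8, 11.2, 20.4, 41.0] mid in 0.2 out -0.0
[40.0, -19.9, -11.1, 11.2, 20.3, 40.9] mid in 0.0 out 0.2
[50.0, -20.5, -11.2, 11.2, 20.3, 40.9] mid in -0.0 out -0.1
[60.0, -20.4, -11.2, 11.2, 20.3, 40.9] mid in -0.0 out -0.1
[70.0, -20.6, -10.7, 11.2, 20.3, 41.0] mid in 0.2 out -0.1
[80.0, -20.0, -10.8, 11.2, 20.4, 41.0] mid in 0.2 out 0.2
[90.0, -20.7, -11.1, 11.3, 20.5, 41.0] mid in 0.1 out -0.1
[100.0, -20.3, -10.9, 11.3, 20.1, 40.9] mid in 0.2 out -0.1
t 30.62 pos [587.1 150.5  71. ] jaw -14.24 tilt [-0.036  0.021 -0.999] op 0.126 F [-0.1  1.3 -2. ] j6 0.36 j1 0.13
 turn deg 0.06 units 0.002 | shift units before turn [-0.97 -0.03 -0.05] after turn [-0.97 -0.03 -0.05]

toolx hist {-40: 58, -38: 63, -36: 76, -34: 97, -32: 95, -30: 72, -28: 547, -26: 473, -24: 95, -22: 98, -20: 79, -18: 96, -16: 80, -14: 63, -12: 71, -10: 63, -8: 58, -6: 53, -4: 60, -2: 40, 0: 29, 2: 27, 4: 66, 6: 366, 8: 62, 10: 14, 16: 68, 18: 58, 20: 29, 22: 28, 24: 26, 26: 38, 28: 785, 30: 369, 32: 18}
(-36, -28) 340 med x -32.1 y [-3.6 12.1] z [-15.5  13.7]
(0, 10) 550 med x 6.7 y [-1.2 15.2] z [-17.6  15.2]
(10, 30) 1046 med x 28.9 y [-16.7  25.7] z [-19.   21.4]
collar tool yc,zc -1.5 -1.2 local x -1.24 y -55.3 z 64.0
head tool yc,zc -1.5 -1.2 local x -2.06 y -55.1 z 44.1
```

```bash
python3 -m pendant '[0,-0.01,0.075,0,0, 0,0,0,0,0]'|tail -1;  python3 al.py 26 -55 | tail -2;python3 st.py;  python3 -m pendant '[0.2,0,0.015,0,0, 0.15,0,0.01,0,0, 0,0,0,0,0]';python3 al.py 27 -55 | tail -2;python3 st.py
```

```text
opening: 0.124
collar tool yc,zc -1.5 -1.2 local x 1.69 y -55.5 z 64.8
head tool yc,zc -1.5 -1.2 local x 0.9 y -55.2 z 44.8
   j [0.1287, 0.647, 1.7123, 0.0345, 0.8152, 0.3535] p [589.7, 149.7, 71.3] tilt [-0.0356, 0.0207]
t: 31.3
eef_pos: [590.0, 149.6, 60.2]
tcp_rot: [2.861, 1.53, 2.612]
ft_force: [0.4, -0.2, -1.4]
opening: 0.123
collar tool yc,zc -1.5 -1.2 local x 2.0 y -55.4 z 53.6
head tool yc,zc -1.5 -1.2 local x 1.21 y -55.2 z 33.7
   j [0.1286, 0.6625, 1.718, 0.0352, 0.7936, 0.3525] p [590.1, 149.7, 60.4] tilt [-0.0352, 0.0208]
```

```bash
python3 -m pendant '[0.15,0,-0.03,0,0, 0.12,0,0,0,0, 0,0,0,0,0]';python3 al.py 28 -55 | tail -2;python3 st.py
```

```text
t: 31.72
eef_pos: [589.0, 150.1, 52.4]
tcp_rot: [2.848, 1.53, 2.599]
ft_force: [-0.8, -1.0, 3.9]
opening: 0.121
collar tool yc,zc -1.5 -1.1 local x 0.9 y -55.2 z 45.8
head tool yc,zc -1.5 -1.1 local x 0.13 y -54.9 z 25.9
   j [0.1297, 0.6724, 1.7255, 0.0359, 0.7755, 0.3525] p [589.0, 150.1, 52.5] tilt [-0.0344, 0.0208]
```

```bash
python3 -m pendant '[-0.03,0,-0.05,0,0, -0.01,0,0,-0.315,0, -0.01,0,0,-0.315,0, -0.01,0,0,-0.315,0]';python3 st.py;python3 -m pendant '[-0.01,0,0,-0.315,0, -0.01,0,0,-0.315,0, -0.01,0,0,-0.315,0, -0.01,0,0,-0.315,0]';python3 st.py;python3 -m pendant '[-0.01,0,0,-0.315,0, -0.01,0,0,-0.315,0, -0.01,0,0,-0.315,0, 0,0,0,0,0]'; python3 -c "
from h import *
plan([589,150,52],75.66)"
```

```text
t: 32.28
eef_pos: [587.1, 150.6, 53.7]
tcp_rot: [2.367, 1.53, 2.604]
ft_force: [-0.0, -0.3, -0.9]
opening: 0.126
   j [0.1307, 0.6689, 1.7289, 0.0361, 0.7761, -0.1325] p [587.1, 150.6, 53.7] tilt [-0.035, 0.0209]
t: 32.78
eef_pos: [587.0, 150.8, 54.3]
tcp_rot: [1.712, 1.53, 2.6]
ft_force: [0.3, 0.0, -0.1]
opening: 0.127
   j [0.131, 0.6681, 1.7289, 0.0363, 0.7768, -0.7837] p [587.0, 150.8, 54.3] tilt [-0.035, 0.021]
t: 33.28
eef_pos: [586.6, 151.0, 54.2]
tcp_rot: [1.228, 1.529, 2.604]
ft_force: [-0.4, 0.0, -0.9]
opening: 0.128
t 33.27 pos [586.6 151.   54.2] jaw 78.84 tilt [-0.036  0.021 -0.999] op 0.128 F [-0.4  0.  -0.9] j6 -1.27 j1 0.13
 turn deg 3.18 units 0.111 | shift units before turn [ 0.07 -0.09 -0.02] after turn [ 0.07 -0.09 -0.01]
```

```bash
python3 -m pendant '[0.03,0,0,0.11,0, 0.04,0,0,0,0, 0,0,0,0,0]'; python3 -c "
from h import *
plan([589,150,52],75.66)"; python3 -m pendant '[0,0,0,0,0.35, 0,0,0,0,0.35, 0,0,0,0,0.35]';  python3 -m pendant '[-0.5,0,0,0,0.35, -0.6,0,0,0,0.35, -0.6,0,0,0,0.35, -0.6,0,0,0,0.35, 0,0,0,0,0.35]'; python3 -c "
from h import *
plan([432,296,90],-80)"
```

```text
t: 33.65
eef_pos: [586.5, 151.1, 52.8]
tcp_rot: [1.287, 1.53, 2.598]
ft_force: [-1.5, 0.2, -0.5]
opening: 0.123
t 33.65 pos [586.5 151.1  52.8] jaw 75.11 tilt [-0.035  0.021 -0.999] op 0.123 F [-1.5  0.2 -0.5] j6 -1.21 j1 0.13
 turn deg -0.55 units -0.019 | shift units before turn [ 0.02 -0.09 -0.01] after turn [ 0.02 -0.09 -0.01]
t: 34.02
eef_pos: [586.5, 151.1, 52.7]
tcp_rot: [1.288, 1.53, 2.597]
ft_force: [-0.3, -0.4, 0.4]
opening: 0.336
t: 34.65
eef_pos: [589.6, 149.6, 127.4]
tcp_rot: [1.252, 1.532, 2.561]
ft_force: [0.3, -0.1, 0.3]
opening: 0.353
t 34.65 pos [589.6 149.6 127.4] jaw 74.97 tilt [-0.033  0.021 -0.999] op 0.353 F [ 0.3 -0.1  0.3] j6 -1.2 j1 0.13
 turn deg -25.03 units -0.874 | shift units before turn [1.52 6.29 3.33] after turn [1.48 4.28 5.7 ]
```

```bash
cat > red.py <<'E'
from h import *
def reds(cam,p,d,ci=None):
    P=cloud(cam,d,ci);hsv=cv2.cvtColor(p,cv2.COLOR_BGR2HSV)
    r=((hsv[...,0]<6)|(hsv[...,0]>174))&(hsv[...,1]>150)&(hsv[...,2]>90)&(P[...,2]>15)&(P[...,2]<90)&(P[...,0]>380)&(P[...,0]<720)&(abs(P[...,1])<440)
    nn,l,st,c=cv2.connectedComponentsWithStats(r.astype(np.uint8))
    for i in range(1,nn):
        if st[i,4]<20: continue
        q=P[l==i];zt=np.percentile(q[:,2],95);k=q[q[:,2]>zt-5]
        (cx,cy),(w,h),a=cv2.minAreaRect(k[:,:2].astype(np.float32))
        if w<h: w,h,a=h,w,a+90
        print(cam,st[i].tolist(),'c',round(cx,1),round(cy,1),'size',round(w,1),round(h,1),'ang',round(a%180,1),'ztop',round(zt,1))
if __name__=='__main__':
    for cam in('scene','top','wrist'):
        ci=env.camera_info(cam);p,d=env.read_camera(cam);reds(cam,p,d,ci)
E
python3 red.py
```

```text
scene [302, 244, 14, 15, 178] c 590.5 151.7 size 25.8 12.5 ang 168.7 ztop 79.7
scene [404, 267, 13, 18, 146] c 434.9 300.0 size 28.7 8.9 ang 7.6 ztop 55.1
scene [431, 286, 14, 18, 150] c 428.9 367.2 size 23.6 11.5 ang 15.3 ztop 54.8
top [150, 249, 9, 10, 66] c 425.2 365.5 size 24.2 11.1 ang 10.4 ztop 56.3
wrist [387, 0, 33, 20, 450] c 439.1 299.3 size 12.8 12.5 ang 95.5 ztop 53.6
wrist [452, 0, 22, 8, 104] c 436.9 365.1 size 6.4 1.9 ang 74.2 ztop 46.9
wrist [275, 204, 16, 43, 610] c 585.3 150.9 size 26.9 10.8 ang 166.8 ztop 78.9
```

```bash
python3 -m pendant '[0,0,0,-0.28,0.35, 0,0,0,-0.28,0.35, 0,0.6,0.8,-0.28,0.35, 0,0.6,0.8,0,0.35, 0,0.6,0.8,0,0.35]'|tail -1; python3 -m pendant '[0.1,0.6,0.8,0,0.35, 0.2,0.6,0.8,0,0.35, 0.2,0.6,0.8,0,0.35, 0,0,0,0,0.35]'|tail -1
cat > look.py <<'E'
from h import *
import sys
from red import reds
import pickle
n=sys.argv[1]
ci=env.camera_info('wrist');s=env.state();p,d=env.read_camera('wrist');cv2.imwrite(f'pics/w{n}.png',p);np.save(f'pics/w{n}.npy',d);pickle.dump((ci,s),open(f'pics/c{n}.pkl','wb'));reds('wrist',p,d,ci)
plan([float(v) for v in sys.argv[2:5]],float(sys.argv[5]))
E
python3 look.py 30 433 297 60 98
```

```text
opening: 0.351
opening: 0.352
wrist [302, 182, 17, 41, 630] c 430.6 297.8 size 26.8 11.3 ang 10.6 ztop 54.0
wrist [381, 187, 25, 40, 699] c 422.9 365.8 size 27.6 11.6 ang 11.7 ztop 53.7
t 35.98 pos [454.6 278.1 110.8] jaw 99.72 tilt [-0.047  0.018 -0.999] op 0.351 F [-0.2 -0.4  0.5] j6 -1.37 j1 0.41
 turn deg 1.72 units 0.06 | shift units before turn [1.74 0.53 0.7 ] after turn [1.74 0.55 0.68]
```

```bash
python3 -m pendant '[0.2,0.25,0.33,-0.03,0.35, 0.3,0.25,0.33,0,0.35, 0.45,0.05,0.05,0,0.35, 0.45,0.02,0,0,0.35, 0,0,0,0,0.35]'|tail -1; python3 look.py 31 430.5 298 26 100.6
```

```text
opening: 0.353
wrist [275, 218, 18, 53, 853] c 430.5 298.2 size 27.0 10.5 ang 10.8 ztop 53.8
wrist [369, 224, 29, 44, 1059] c 420.8 365.4 size 23.0 11.6 ang 13.1 ztop 53.6
t 36.65 pos [431.8 296.8  66.7] jaw 100.52 tilt [-0.048  0.018 -0.999] op 0.349 F [-0.   0.4 -0.2] j6 -1.34 j1 0.46
 turn deg -0.08 units -0.003 | shift units before turn [ 1.36 -0.02  0.01] after turn [ 1.36 -0.02  0.01]
```

```bash
python3 -m pendant '[0.45,0,0,0,0.35, 0.45,0,0,0,0.35, 0.4,0,0,0,0.35, 0,0,0,0,0.35]'|tail -1; python3 look.py 32 430.5 298 26 100.6
```

```text
opening: 0.353
wrist [274, 239, 23, 57, 1193] c 427.4 297.8 size 21.9 10.9 ang 10.0 ztop 53.7
wrist [386, 244, 38, 36, 707] c 412.4 365.3 size 14.9 8.0 ang 68.2 ztop 53.2
t 37.2 pos [430.5 297.4  25.5] jaw 100.49 tilt [-0.047  0.018 -0.999] op 0.347 F [0.1 0.7 0.2] j6 -1.35 j1 0.46
 turn deg -0.11 units -0.004 | shift units before turn [-0.02 -0.    0.02] after turn [-0.02 -0.    0.02]
```

```bash
python3 -m pendant '[0,0,0,0,0, 0,0,0,0,0, 0,0,0,0,0, 0,0,0,0,0, 0,0,0,0,0]' | tail -1;  python3 -m pendant '[-0.4,0,0,0,0, -0.4,0,0,0,0, -0.4,0,0,0,0, -0.4,0,0,0,0, -0.4,0,0,0,0]'|tail -1; python3 -m pendant '[0,0,0,0.325,0, 0,0,0,0.325,0, 0,0,0,0.325,0, 0,0,0,0.325,0]'|tail -1;python3 st.py; python3 -m pendant '[0,0,0,0.325,0, 0,0,0,0.325,0, 0,0,0,0.325,0, 0,0,0,0.325,0]'|tail -1;python3 -m pendant '[0,0,0,0.325,0, 0,0,0,0.325,0, 0,0,0,0.325,0, 0,0,0,0.325,0, 0,0,0,0,0]'|tail -1; python3 -c "
from h import *
plan([600.1,202.8,100],-14.3)"; python3 red.py
```

```text
opening: 0.124
opening: 0.128
opening: 0.121
   j [0.4541, 0.5222, 1.9078, 0.0547, 0.7414, -0.6719] p [434.5, 296.6, 94.3] tilt [-0.0422, 0.0204]
opening: 0.124
opening: 0.123
t 40.08 pos [434.9 296.6  99.4] jaw -14.79 tilt [-0.04   0.021 -0.999] op 0.123 F [-0.   0.3 -0.8] j6 0.67 j1 0.45
 turn deg -0.49 units -0.017 | shift units before turn [-0.31 -1.61  6.12] after turn [-0.31 -1.67  6.1 ]
scene [305, 250, 14, 16, 186] c 596.1 172.4 size 27.3 14.4 ang 142.1 ztop 79.8
scene [431, 286, 14, 18, 151] c 427.4 367.2 size 27.0 9.8 ang 11.9 ztop 55.2
top [221, 185, 10, 9, 52] c 593.2 170.9 size 26.0 9.7 ang 134.5 ztop 81.2
wrist [224, 124, 43, 30, 654] c 423.9 366.7 size 27.7 11.0 ang 10.9 ztop 54.0
```

```bash
python3 -c "
from h import *
plan([606.5,227,98],-14.3)"; python3 -m pendant '[0,-0.12,0.8,-0.017,0, 0,-0.12,0.8,0,0, 0,-0.12,0.8,0,0, 0,-0.12,0.8,0,0, 0,-0.12,0.8,0,0]' |tail -1; python3 -m pendant '[0,-0.12,0.8,0,0, 0,0,0.5,0,0, 0,0,0.4,0,0, 0,0,0,0,0]'|tail -1; python3 al.py 33 25
```

```text
t 40.23 pos [434.8 296.6  99.2] jaw -14.65 tilt [-0.041  0.021 -0.999] op 0.122 F [ 0.3  0.2 -0.5] j6 0.67 j1 0.45
 turn deg -0.35 units -0.012 | shift units before turn [-0.24 -0.79  6.12] after turn [-0.24 -0.83  6.11]
opening: 0.125
opening: 0.123
[30.0, -20.1, -11.4, 10.9, 20.3, 41.0] mid in -0.3 out 0.1
[40.0, -20.0, -11.4, 11.0, 20.4, 41.1] mid in -0.2 out 0.2
[50.0, -20.7, -11.5, 10.8, 20.5, 41.1] mid in -0.3 out -0.1
[60.0, -20.7, -11.2, 11.0, 20.3, 41.1] mid in -0.1 out -0.2
[70.0, -20.8, -11.2, 10.9, 20.5, 41.0] mid in -0.1 out -0.2
[80.0, -20.8, -11.2, 11.1, 20.6, 41.0] mid in -0.0 out -0.1
[90.0, -20.2, -11.3, 11.1, 20.5, 41.1] mid in -0.1 out 0.1
[100.0, -20.3, -11.4, 11.2, 20.2, 41.0] mid in -0.1 out -0.0
[110.0, -20.4, -11.6, 11.1, 20.6, 41.0] mid in -0.3 out 0.1
[120.0, -20.5, -11.6, 11.0, 20.3, 40.9] mid in -0.3 out -0.1
t 41.4 pos [602.7 230.8  90.4] jaw -13.53 tilt [-0.043  0.021 -0.999] op 0.127 F [-0.4 -1.2 -0.9] j6 0.46 j1 0.25
 turn deg 0.77 units 0.027 | shift units before turn [-0.33 -0.09  0.13] after turn [-0.33 -0.09  0.13]

toolx hist {-40: 52, -38: 60, -36: 90, -34: 85, -32: 92, -30: 86, -28: 804, -26: 286, -24: 86, -22: 90, -20: 72, -18: 78, -16: 84, -14: 57, -12: 67, -10: 47, -8: 55, -6: 44, -4: 52, -2: 40, 0: 22, 2: 21, 4: 88, 6: 314, 8: 49, 10: 18, 16: 44, 18: 50, 20: 25, 22: 24}
(-36, -28) 353 med x -32.0 y [-5.7 12.1] z [-15.7  13.8]
(0, 10) 494 med x 6.5 y [-1.2 14.8] z [-17.4  15.3]
(10, 30) 169 med x 18.5 y [ 6.9 14.6] z [-14.4   8.8]
collar tool yc,zc -1.9 -1.0 local x -5.14 y 25.8 z 83.7
head tool yc,zc -1.9 -1.0 local x -6.06 y 26.0 z 63.8
```

```bash
python3 -m pendant '[0.1,-0.01,0.2,0.025,0, 0.25,0,0.02,0,0, 0.25,0,0.02,0,0, 0,0,0,0,0]'|tail -1;  python3 al.py 34 25 | tail -2;python3 -c "
from h import *
plan([606.5,227,98],-14.3)"
```

```text
opening: 0.127
collar tool yc,zc -2.0 -1.2 local x -0.83 y 26.2 z 64.1
head tool yc,zc -2.0 -1.2 local x -1.78 y 26.3 z 44.1
t 41.95 pos [607.8 229.9  71. ] jaw -14.21 tilt [-0.043  0.021 -0.999] op 0.127 F [-0.4  0.5 -0.7] j6 0.47 j1 0.25
 turn deg 0.09 units 0.003 | shift units before turn [-0.9  -0.1  -0.06] after turn [-0.9  -0.1  -0.06]
```

```bash
python3 -m pendant '[0,0,0.065,0,0, 0,0,0,0,0]'|tail -1;  python3 al.py 35 25 | tail -1; python3 -m pendant '[0.15,0,0.01,0,0, 0.15,0,0.01,0,0, 0,0,0,0,0]';python3 al.py 36 25 | tail -1;python3 st.py
```

```text
opening: 0.125
head tool yc,zc -1.9 -1.2 local x 0.56 y 26.7 z 44.7
t: 42.62
eef_pos: [610.0, 229.6, 61.6]
tcp_rot: [2.938, 1.523, 2.69]
ft_force: [-0.2, 0.6, -0.1]
opening: 0.125
head tool yc,zc -1.9 -1.1 local x 0.64 y 26.8 z 35.1
   j [0.2458, 0.7098, 1.5989, 0.0401, 0.8696, 0.4675] p [610.1, 229.6, 61.8] tilt [-0.0426, 0.0209]
```

```bash
python3 -m pendant '[0.15,0,-0.02,0,0, 0.12,0,0,0,0, 0,0,0,0,0]';python3 al.py 37 25 | tail -2;python3 -c "
from h import *
plan([606.5,227,52],-14.3)"
```

```text
t: 43.05
eef_pos: [609.1, 229.9, 53.2]
tcp_rot: [2.934, 1.523, 2.686]
ft_force: [0.1, -0.3, -1.2]
opening: 0.125
collar tool yc,zc -1.9 -1.0 local x 0.77 y 26.7 z 46.6
head tool yc,zc -1.9 -1.0 local x -0.16 y 26.9 z 26.6
t 43.1 pos [609.2 230.   53.3] jaw -14.2 tilt [-0.042  0.021 -0.999] op 0.125 F [ 0.2 -0.5 -0.6] j6 0.47 j1 0.25
 turn deg 0.1 units 0.004 | shift units before turn [ 0.05 -0.12 -0.06] after turn [ 0.05 -0.12 -0.06]
```

```bash
python3 -m pendant '[0,0,-0.06,-0.305,0, -0.008,0,0,-0.305,0, -0.008,0,0,-0.305,0, -0.008,0,0,-0.305,0]'|tail -2;python3 st.py;python3 -m pendant '[-0.008,0,0,-0.305,0, -0.008,0,0,-0.305,0, -0.008,0,0,-0.305,0]'|tail -2;python3 st.py;python3 -m pendant '[-0.008,0,0,-0.305,0, -0.008,0,0,-0.305,0, -0.008,0,0,-0.305,0, 0,0,0,0,0]'; python3 -c "
from h import *
s=env.state();a=np.radians(-14.34);print('TCP local x',(s['eef_pos'][:2]-[600.1,202.8])@[np.cos(a),np.sin(a)])
plan([606.5,227,52],75.66)"
```

```text
ft_force: [0.6, 0.8, -3.7]
opening: 0.126
   j [0.248, 0.7167, 1.609, 0.0409, 0.8515, -0.1596] p [607.7, 230.5, 54.5] tilt [-0.0416, 0.0212]
ft_force: [0.9, 1.3, -4.9]
opening: 0.125
   j [0.2486, 0.7169, 1.6084, 0.0421, 0.8512, -0.6325] p [607.9, 231.2, 54.6] tilt [-0.0412, 0.0222]
t: 44.48
eef_pos: [607.9, 231.7, 54.5]
tcp_rot: [1.315, 1.523, 2.64]
ft_force: [0.3, -0.2, -1.0]
opening: 0.124
TCP local x 0.38552198152764
t 44.48 pos [607.9 231.7  54.5] jaw 75.9 tilt [-0.042  0.023 -0.999] op 0.124 F [ 0.3 -0.2 -1. ] j6 -1.1 j1 0.25
 turn deg 0.24 units 0.008 | shift units before turn [ 0.08  0.   -0.16] after turn [ 0.08  0.   -0.16]
```

```bash
python3 -m pendant '[0.05,0.03,0,0,0, 0.04,0,0,0,0, 0,0,0,0,0]'; python3 -m pendant '[0,0,0,0,0.35, 0,0,0,0,0.35, 0,0,0,0,0.35]'|tail -1;  python3 -m pendant '[-0.5,0,0,0,0.35, -0.6,0,0,0,0.35, -0.6,0,0,0,0.35, -0.4,0,0,0,0.35, 0,0,0,0,0.35]'|tail -1; python3 look.py 38 594.5 171.5 80 48; python3 red.py
```

```text
t: 44.85
eef_pos: [606.9, 232.0, 52.0]
tcp_rot: [1.317, 1.524, 2.635]
ft_force: [1.2, 0.2, 0.1]
opening: 0.123
opening: 0.34
opening: 0.348
wrist [184, 205, 33, 43, 635] c 592.2 173.1 size 27.9 11.1 ang 132.6 ztop 78.7
wrist [274, 204, 16, 44, 612] c 606.4 231.8 size 26.4 10.6 ang 165.9 ztop 78.9
t 45.9 pos [610.4 230.6 121.3] jaw 75.45 tilt [-0.038  0.024 -0.999] op 0.351 F [-0.3  0.8  0.1] j6 -1.09 j1 0.25
 turn deg 27.45 units 0.958 | shift units before turn [ 1.35 -0.04 -2.06] after turn [ 1.31 -0.98 -1.84]
scene [305, 251, 13, 15, 179] c 597.9 173.2 size 24.7 12.0 ang 144.3 ztop 79.5
scene [315, 270, 15, 16, 201] c 610.8 232.0 size 26.0 12.5 ang 155.8 ztop 80.0
scene [431, 286, 13, 18, 152] c 427.2 367.6 size 25.3 10.2 ang 13.4 ztop 54.7
wrist [184, 207, 33, 43, 654] c 592.3 173.3 size 27.5 11.2 ang 134.4 ztop 78.9
wrist [275, 206, 16, 44, 634] c 606.5 232.2 size 26.6 10.7 ang 165.2 ztop 78.9
```

```bash
python3 -m pendant '[0,0,0,0.275,0.35, 0,0,0,0.275,0.35, 0,0,0,0.275,0.35, 0,0,0,0.265,0.35, 0,-0.3,-0.5,0,0.35]'|tail -1;  python3 -m pendant '[0.1,-0.3,-0.5,0,0.35, 0.1,-0.3,-0.5,0,0.35, 0.1,-0.1,-0.2,0,0.35, 0,0,0,0,0.35]'|tail -1; python3 look.py 39 592.3 173.2 53 43.5
```

```text
opening: 0.351
opening: 0.35
wrist [349, 169, 38, 45, 815] c 606.3 231.4 size 27.7 11.6 ang 166.2 ztop 78.8
wrist [283, 212, 17, 49, 765] c 591.9 172.6 size 26.9 10.5 ang 134.5 ztop 78.9
t 47.23 pos [589.9 168.5 105.2] jaw 43.66 tilt [-0.048  0.021 -0.999] op 0.352 F [ 0.3 -0.   0.5] j6 -0.63 j1 0.16
 turn deg 0.16 units 0.006 | shift units before turn [ 1.74 -0.03  0.2 ] after turn [ 1.74 -0.03  0.2 ]
```

```bash
python3 -m pendant '[0.4,0,0.18,-0.01,0.35, 0.45,0,0.02,0,0.35, 0.45,0,0,0,0.35, 0.35,0,0,0,0.35, 0,0,0,0,0.35]'|tail -1; python3 look.py 40 592 172.8 53 44
```

```text
opening: 0.349
wrist [355, 186, 51, 63, 1506] c 606.5 231.5 size 27.5 11.8 ang 167.1 ztop 78.7
wrist [268, 241, 24, 55, 1176] c 590.0 175.2 size 21.2 11.5 ang 134.7 ztop 78.8
t 47.9 pos [591.9 175.4  51.5] jaw 44.08 tilt [-0.048  0.021 -0.999] op 0.349 F [0.6 1.3 0.4] j6 -0.63 j1 0.17
 turn deg 0.08 units 0.003 | shift units before turn [-0.05 -0.06 -0.06] after turn [-0.05 -0.06 -0.06]
```

```bash
python3 -m pendant '[-0.03,-0.04,-0.05,0,0.35, 0,0,0,0,0, 0,0,0,0,0, 0,0,0,0,0]'|tail -2; python3 -m pendant '[-0.03,0,0,-0.27,0, -0.008,0,0,-0.27,0, -0.008,0,0,-0.27,0, -0.008,0,0,-0.27,0, 0,0,0,0,0]'; python3 -c "
from h import *
s=env.state();a=np.radians(-14.34);print('TCP local x',(s['eef_pos'][:2]-[600.1,202.8])@[np.cos(a),np.sin(a)])
plan([592,173,53],75.66)"
```

```text
ft_force: [-0.4, 0.0, -0.7]
opening: 0.124
t: 49.02
eef_pos: [592.3, 173.3, 55.7]
tcp_rot: [1.382, 1.52, 2.707]
ft_force: [0.0, -0.5, -0.7]
opening: 0.123
TCP local x -0.20678959024252574
t 49.02 pos [592.3 173.3  55.7] jaw 75.86 tilt [-0.046  0.021 -0.999] op 0.123 F [ 0.  -0.5 -0.7] j6 -1.19 j1 0.16
 turn deg 0.2 units 0.007 | shift units before turn [ 0.09  0.   -0.01] after turn [ 0.09  0.   -0.01]
```

Lower, release, rise, and head to bolt C.

```bash
python3 -m pendant '[0.05,0,0,0,0, 0.03,0,0,0,0, 0,0,0,0,0]'; python3 -m pendant '[0,0,0,0,0.35, 0,0,0,0,0.35, 0,0,0,0,0.35]'|tail -1;  python3 -m pendant '[-0.5,0,0,0,0.35, -0.6,0,0,0,0.35, -0.6,0,0,0,0.35, -0.2,0,0,0,0.35, 0,0,0,0,0.35]'|tail -1; python3 look.py 41 424.5 366.5 100 101; python3 red.py
```

```text
t: 49.4
eef_pos: [592.3, 173.4, 53.8]
tcp_rot: [1.384, 1.52, 2.701]
ft_force: [1.1, 0.7, -0.6]
opening: 0.129
opening: 0.338
opening: 0.346
wrist [274, 207, 17, 46, 673] c 592.1 173.0 size 26.9 10.8 ang 167.6 ztop 78.9
wrist [352, 206, 24, 45, 869] c 606.6 231.2 size 27.7 11.4 ang 167.2 ztop 78.8
t 50.45 pos [595.4 172.1 114.9] jaw 75.37 tilt [-0.044  0.022 -0.999] op 0.349 F [-0.8  0.4 -0.4] j6 -1.18 j1 0.16
 turn deg -25.63 units -0.895 | shift units before turn [0.89 7.11 4.83] after turn [0.78 4.32 7.44]
scene [305, 251, 14, 16, 186] c 596.8 173.4 size 25.6 12.9 ang 160.7 ztop 79.7
scene [316, 270, 15, 16, 198] c 610.2 233.0 size 27.5 11.9 ang 161.4 ztop 80.0
scene [431, 286, 13, 18, 152] c 427.0 367.0 size 25.9 10.0 ang 12.4 ztop 55.0
wrist [352, 207, 25, 45, 888] c 606.3 231.5 size 27.7 11.7 ang 164.4 ztop 78.7
wrist [274, 208, 17, 46, 662] c 591.9 173.1 size 26.5 10.5 ang 167.0 ztop 79.0
```

```bash
python3 -m pendant '[0,0,0,-0.29,0.35, 0,0,0,-0.29,0.35, 0,0,0,-0.29,0.35, 0,0.5,0.85,0,0.35, 0,0.5,0.85,0,0.35]'|tail -1; python3 -m pendant '[0,0.5,0.85,0,0.35, 0,0.5,0.85,0,0.35, 0,0.5,0.85,0,0.35, 0,0.5,0.85,0,0.35, 0,0.5,0.85,0,0.35]'|tail -1; python3 look.py 42 424.5 366.5 60 101
```

```text
opening: 0.352
opening: 0.35
wrist [325, 177, 18, 38, 535] c 422.2 366.1 size 25.6 11.7 ang 12.3 ztop 53.9
wrist [95, 318, 11, 23, 149] c 585.0 180.3 size 13.4 4.8 ang 7.9 ztop 64.3
t 51.9 pos [450.8 331.3 118.4] jaw 100.98 tilt [-0.056  0.019 -0.998] op 0.351 F [-2.3  1.7 -0.6] j6 -1.31 j1 0.49
 turn deg -0.02 units -0.001 | shift units before turn [2.01 0.53 1.26] after turn [2.01 0.53 1.26]
```

```bash
python3 -m pendant '[0.3,0.2,0.45,-0.01,0.35, 0.4,0.2,0.45,0,0.35, 0.4,0.13,0.33,0,0.35, 0.4,0.04,0,0,0.35, 0,0,0,0,0.35]'|tail -1; python3 look.py 43 422.5 366.3 26 101.5
```

```text
opening: 0.349
wrist [272, 219, 18, 51, 817] c 422.6 366.5 size 26.8 10.5 ang 13.4 ztop 53.8
t 52.58 pos [422.6 366.7  71. ] jaw 101.29 tilt [-0.058  0.018 -0.998] op 0.352 F [ 0.3 -0.1  0.3] j6 -1.25 j1 0.57
 turn deg -0.21 units -0.007 | shift units before turn [ 1.5  -0.07 -0.05] after turn [ 1.5  -0.07 -0.05]
```

```bash
python3 -m pendant '[0.45,-0.04,-0.04,-0.02,0.35, 0.45,-0.02,0,0,0.35, 0.45,0,0,0,0.35, 0.1,0,0,0,0.35, 0,0,0,0,0.35]'|tail -1; python3 look.py 44 422.5 366.3 26 102
```

```text
opening: 0.348
wrist [273, 238, 23, 58, 1212] c 419.9 365.9 size 22.3 10.7 ang 12.6 ztop 53.7
wrist [2, 392, 23, 28, 422] c 590.7 174.9 size 28.2 11.0 ang 163.9 ztop 78.2
t 53.25 pos [423.  366.   24.6] jaw 101.82 tilt [-0.057  0.018 -0.998] op 0.349 F [ 0.3 -0.9  0.4] j6 -1.27 j1 0.57
 turn deg -0.18 units -0.006 | shift units before turn [-0.05  0.02  0.02] after turn [-0.05  0.02  0.02]
```

```bash
python3 -m pendant '[-0.04,0,0,0,0.35, 0,0,0,0,0, 0,0,0,0,0, 0,0,0,0,0, 0,0,0,0,0]' | tail -1;  python3 -m pendant '[-0.4,0,0,0,0, -0.4,0,0,0,0, -0.4,0,0,0,0, -0.4,0,0,0,0, -0.4,0,0,0,0]'|tail -1; python3 -m pendant '[0,0,0,0.328,0, 0,0,0,0.328,0, 0,0,0,0.328,0, 0,0,0,0.328,0]'|tail -1;python3 st.py; python3 -m pendant '[0,0,0,0.328,0, 0,0,0,0.328,0, 0,0,0,0.328,0, 0,0,0,0.328,0]'|tail -1;python3 -m pendant '[0,0,0,0.328,0, 0,0,0,0.328,0, 0,0,0,0.328,0, 0,0,0,0.328,0, 0,0,0,0,0]'|tail -1; python3 -c "
from h import *
plan([619.5,281,95],-14.3)"; python3 red.py
```

```text
opening: 0.128
opening: 0.123
opening: 0.122
   j [0.567, 0.5629, 1.8155, 0.0642, 0.7978, -0.5811] p [427.7, 365.3, 94.7] tilt [-0.053, 0.0207]
opening: 0.121
opening: 0.122
t 56.12 pos [428.1 365.3  99.9] jaw -14.51 tilt [-0.051  0.022 -0.998] op 0.122 F [ 0.1  0.2 -1.8] j6 0.78 j1 0.57
 turn deg -0.21 units -0.007 | shift units before turn [-0.23 -1.12  6.88] after turn [-0.23 -1.14  6.87]
scene [305, 251, 14, 16, 187] c 597.1 172.8 size 24.8 12.3 ang 166.6 ztop 79.8
scene [315, 269, 15, 17, 202] c 610.7 232.2 size 26.9 11.5 ang 173.1 ztop 80.3
top [200, 179, 7, 10, 51] c 608.4 230.5 size 25.1 12.0 ang 170.7 ztop 80.7
top [222, 184, 7, 11, 48] c 593.9 172.0 size 25.1 9.8 ang 163.9 ztop 81.4
```

```bash
python3 -m pendant '[-0.02,-0.14,0.8,-0.007,0, -0.02,-0.14,0.8,0,0, -0.02,-0.14,0.8,0,0, -0.02,-0.14,0.8,0,0, -0.02,-0.14,0.8,0,0]' |tail -1; python3 -m pendant '[-0.02,-0.1,0.8,0,0, 0,-0.1,0.8,0,0, 0,-0.1,0.8,0,0, 0,0,0.4,0,0, 0,0,0,0,0]'|tail -1; python3 al.py 45 85
```

```text
opening: 0.124
opening: 0.128
[-20.0, -7.3, -0.4, 0.4, 19.7, 44.8] mid in 0.0 out 6.2
[-10.0, -6.6, -0.3, 0.4, 20.0, 41.5] mid in 0.0 out 6.7
[80.0, -20.7, -11.1, 16.8, 19.8, 40.9] mid in 2.8 out -0.5
[90.0, -20.6, -11.2, 10.9, 20.3, 41.0] mid in -0.1 out -0.1
[100.0, -20.4, -11.1, 10.8, 20.1, 41.0] mid in -0.2 out -0.2
[110.0, -20.4, -11.2, 11.4, 19.8, 41.0] mid in 0.1 out -0.3
[120.0, -20.0, -11.4, 11.3, 20.3, 41.0] mid in -0.1 out 0.1
t 57.58 pos [630.2 280.3  90.2] jaw -13.83 tilt [-0.053  0.021 -0.998] op 0.123 F [-0.8 -0.1 -1.7] j6 0.53 j1 0.31
 turn deg 0.47 units 0.016 | shift units before turn [-0.31  0.09 -0.35] after turn [-0.31  0.08 -0.35]

toolx hist {-40: 49, -38: 64, -36: 85, -34: 84, -32: 100, -30: 71, -28: 511, -26: 596, -24: 102, -22: 83, -20: 80, -18: 84, -16: 70, -14: 64, -12: 59, -10: 54, -8: 48, -6: 47, -4: 44, -2: 38, 0: 30, 2: 20, 4: 23, 6: 350, 8: 95, 10: 30, 18: 69, 20: 27, 22: 24, 24: 24}
(-36, -28) 340 med x -32.0 y [-3.4 12. ] z [-15.6  13.8]
(0, 10) 518 med x 7.3 y [-1.2 15. ] z [-17.5  15.2]
(10, 30) 184 med x 19.4 y [ 7.9 14.6] z [-14.1  12.5]
collar tool yc,zc -1.7 -1.2 local x 8.97 y 80.9 z 83.6
head tool yc,zc -1.7 -1.2 local x 7.84 y 81.0 z 63.6
```

```bash
python3 -m pendant '[0,0.1,-0.22,0.015,0, 0.25,0,0,0,0, 0.25,0,0,0,0, 0,0,0,0,0]'|tail -1;  python3 al.py 46 85 | tail -2;python3 -c "
from h import *
plan([621,285,72],-14.3)"
```

```text
opening: 0.125
collar tool yc,zc -1.9 -1.2 local x -1.91 y 84.7 z 68.2
head tool yc,zc -1.9 -1.2 local x -3.07 y 84.9 z 48.2
t 58.12 pos [621.4 286.8  75. ] jaw -14.16 tilt [-0.054  0.021 -0.998] op 0.125 F [-0.4 -1.3  0.5] j6 0.54 j1 0.32
 turn deg 0.14 units 0.005 | shift units before turn [ 0.1  -0.06  0.01] after turn [ 0.1  -0.06  0.01]
```

```bash
python3 -m pendant '[0.08,0,0.1,0,0, 0,0,0,0,0]'|tail -1;  python3 al.py 47 85 | tail -1
```

```text
opening: 0.123
head tool yc,zc -1.8 -1.1 local x 0.45 y 85.1 z 46.0
```

```bash
python3 -m pendant '[0.17,0,0.01,0,0, 0.17,0,0.01,0,0, 0,0,0,0,0]';python3 al.py 48 85 | tail -1;python3 -m pendant '[0.15,0,0,0,0, 0.13,0,0,0,0, 0,0,0,0,0]';python3 al.py 49 85 | tail -2;python3 -c "
from h import *
plan([621,285,53.8],-14.3)"
```

```text
t: 58.8
eef_pos: [624.6, 286.0, 61.7]
tcp_rot: [3.011, 1.513, 2.763]
ft_force: [0.7, -1.1, -0.7]
opening: 0.127
head tool yc,zc -1.7 -1.2 local x 0.47 y 85.2 z 35.2
t: 59.22
eef_pos: [624.3, 286.3, 53.1]
tcp_rot: [3.006, 1.514, 2.758]
ft_force: [0.1, 1.9, -1.8]
opening: 0.123
collar tool yc,zc -1.7 -1.2 local x 1.17 y 85.3 z 46.5
head tool yc,zc -1.7 -1.2 local x 0.03 y 85.4 z 26.6
t 59.27 pos [624.3 286.3  53.2] jaw -14.17 tilt [-0.053  0.021 -0.998] op 0.124 F [-0.4 -0.2 -0.7] j6 0.54 j1 0.32
 turn deg 0.13 units 0.004 | shift units before turn [-0.01 -0.07 -0.1 ] after turn [-0.01 -0.07 -0.1 ]
```

```bash
python3 -m pendant '[0,0,-0.06,-0.305,0, -0.006,0,0,-0.305,0, -0.006,0,0,-0.305,0, -0.006,0,0,-0.305,0]'|tail -2;python3 st.py;python3 -m pendant '[-0.006,0,0,-0.305,0, -0.006,0,0,-0.305,0, -0.006,0,0,-0.305,0]'|tail -2;python3 st.py;python3 -m pendant '[-0.006,0,0,-0.305,0, -0.006,0,0,-0.305,0, -0.006,0,0,-0.305,0, 0,0,0,0,0]'; python3 -c "
from h import *
s=env.state();a=np.radians(-14.34);print('TCP local x',(s['eef_pos'][:2]-[600.1,202.8])@[np.cos(a),np.sin(a)])
plan([621,285,52.3],75.66)"
```

```text
ft_force: [0.4, 0.1, -1.2]
opening: 0.124
   j [0.3206, 0.7608, 1.5037, 0.0464, 0.9202, -0.089] p [622.8, 286.9, 54.4] tilt [-0.052, 0.0217]
ft_force: [-0.3, 0.7, -3.6]
opening: 0.123
   j [0.3207, 0.7598, 1.5031, 0.0467, 0.9212, -0.562] p [623.0, 287.1, 55.2] tilt [-0.0514, 0.0221]
t: 60.65
eef_pos: [622.9, 287.6, 55.2]
tcp_rot: [1.403, 1.514, 2.729]
ft_force: [-0.6, -0.3, -1.9]
opening: 0.127
TCP local x 1.0636696518850215
t 60.65 pos [622.9 287.6  55.2] jaw 75.96 tilt [-0.052  0.023 -0.998] op 0.127 F [-0.6 -0.3 -1.9] j6 -1.03 j1 0.32
 turn deg 0.3 units 0.01 | shift units before turn [ 0.1   0.03 -0.1 ] after turn [ 0.1   0.03 -0.1 ]
```

```bash
python3 -m pendant '[0.05,0.045,0,0,0, 0.04,0,0,0,0, 0,0,0,0,0]'; python3 -m pendant '[0,0,0,0,0.35, 0,0,0,0,0.35, 0,0,0,0,0.35]'|tail -1;  python3 -m pendant '[-0.5,0,0,0,0.35, -0.6,0,0,0,0.35, -0.6,0,0,0,0.35, -0.6,0,0,0,0.35, -0.6,0,0,0,0.35]'|tail -1;  python3 -m pendant '[-0.6,0,0,0,0.35, -0.6,0,0,0,0.35, -0.4,0.6,0,0,0.35, 0,0.6,0,0,0.35, 0,0,0,0,0.35]'|tail -1;python3 look.py 50 424.5 366.5 100 101; python3 red.py
```

```text
t: 61.02
eef_pos: [621.4, 288.0, 52.8]
tcp_rot: [1.405, 1.515, 2.724]
ft_force: [-0.5, -0.1, -0.4]
opening: 0.129
opening: 0.338
opening: 0.35
opening: 0.35
wrist [160, 221, 19, 31, 447] c 591.8 174.1 size 25.9 11.1 ang 167.1 ztop 78.7
wrist [217, 221, 15, 32, 400] c 606.0 232.9 size 27.0 11.5 ang 168.6 ztop 78.9
wrist [276, 221, 12, 32, 307] c 620.6 287.7 size 26.5 10.2 ang 168.3 ztop 78.9
t 62.7 pos [592.  294.3 203.3] jaw 75.51 tilt [-0.045  0.025 -0.999] op 0.351 F [-0.3 -0.3  0.4] j6 -0.99 j1 0.35
 turn deg -25.49 units -0.89 | shift units before turn [3.75 5.83 0.89] after turn [3.73 4.84 3.38]
scene [305, 251, 14, 16, 178] c 597.9 174.4 size 24.1 11.6 ang 162.6 ztop 79.8
scene [315, 270, 15, 16, 198] c 610.7 231.7 size 26.0 12.8 ang 169.8 ztop 79.1
scene [326, 290, 16, 17, 218] c 624.6 288.5 size 26.5 12.7 ang 168.7 ztop 80.0
top [200, 179, 8, 10, 58] c 608.3 230.5 size 25.0 12.0 ang 170.8 ztop 80.8
top [223, 185, 7, 10, 46] c 592.9 171.2 size 24.0 8.8 ang 169.4 ztop 80.5
wrist [217, 219, 15, 33, 400] c 606.4 232.8 size 27.3 11.3 ang 167.0 ztop 78.9
wrist [277, 219, 11, 32, 309] c 620.4 288.2 size 25.7 9.9 ang 165.9 ztop 78.9
wrist [159, 220, 20, 31, 447] c 591.9 174.5 size 26.0 11.5 ang 169.1 ztop 79.0
```

Run:
```python
from h import *
import pickle
ci,s=pickle.load(open('pics/c50.pkl','rb'));d=np.load('pics/w50.npy');P=cloud('wrist',d,ci)
for c in((593,174),(607,232),(621.3,287.7)):
    r=np.hypot(P[...,0]-c[0],P[...,1]-c[1]);m=(r<20)&(P[...,2]>42.5)&(P[...,2]<49)
    q=P[m];A=np.c_[q[:,:2]-c,np.ones(len(q))];k=np.linalg.lstsq(A,q[:,2],rcond=None)[0]
    print(c,m.sum(),'collar z',np.median(q[:,2]).round(1),'slope',k[:2].round(3),'ext',np.ptp(q[:,0]).round(0),np.ptp(q[:,1]).round(0))
for cam in('top','scene'):
    p,d=env.read_camera(cam);cv2.imwrite(f'pics/{cam}50.png',p);P=cloud(cam,d);hsv=cv2.cvtColor(p,cv2.COLOR_BGR2HSV)
    near=(np.hypot(P[...,0]-576,P[...,1]+187)<125)
    w=near&(hsv[...,1]<60)&(hsv[...,2]>120)&(P[...,2]>62)&(P[...,2]<76)
    q=P[w];print(cam,'post',w.sum(),np.median(q[:,2]).round(1),[np.round(v,1) for v in cv2.minAreaRect(q[:,:2].astype(np.float32))])
    o=near&(hsv[...,0]>5)&(hsv[...,0]<20)&(hsv[...,1]>180)&(P[...,2]>75)
    q=P[o];zt=np.percentile(q[:,2],95) if len(q) else 0;print('lug',len(q),zt, q[q[:,2]>zt-6].mean(0).round(1) if len(q) else '')
    b=near&(hsv[...,0]>100)&(hsv[...,0]<125)&(hsv[...,1]>120)&(P[...,2]>38)&(P[...,2]<52)
    q=P[b];print('bracket',[np.round(v,1) for v in cv2.minAreaRect(q[:,:2].astype(np.float32))])
```

```text
(593, 174) 303 collar z 45.0 slope [ 0.004 -0.03 ] ext 34.0 30.0
(607, 232) 366 collar z 45.0 slope [0.005 0.008] ext 35.0 35.0
(621.3, 287.7) 449 collar z 45.1 slope [-0.009 -0.001] ext 35.0 33.0
top post 649 71.7 [array([ 582.4, -188.3]), array([ 34.4, 198.3]), np.float64(15.8)]
lug 44 111.44230767553097 [ 578.3 -187.8  109.4]
bracket [array([ 576.1, -188.3]), array([ 86.7, 109.5]), np.float64(15.2)]
scene post 510 71.6 [array([ 582.5, -188.8]), array([ 52.3, 204.1]), np.float64(8.8)]
lug 88 110.58425310342861 [ 581.5 -186.5  108.5]
bracket [array([ 609.4, -179.3]), array([ 34.6, 110.5]), np.float64(19.4)]
```

Run:
```python
from h import *
for f in('top0','scene0','top50','scene50','w17','w20','w23'):
    p=cv2.imread(f'pics/{f}.png');hsv=cv2.cvtColor(p,cv2.COLOR_BGR2HSV)
    r=((hsv[...,0]<4)|(hsv[...,0]>176))&(hsv[...,1]>190)&(hsv[...,2]>100)
    n,l,st,c=cv2.connectedComponentsWithStats(r.astype(np.uint8))
    print(f,[(c[i].round().astype(int).tolist(),int(st[i,4])) for i in range(1,n) if st[i,4]>8])
```

```text
top0 [([179, 250], 38), ([153, 253], 38), ([226, 252], 36)]
scene0 [([372, 242], 83), ([410, 276], 120), ([437, 295], 127)]
top50 [([203, 184], 35), ([225, 189], 29)]
scene50 [([311, 258], 149), ([322, 278], 163), ([333, 298], 180)]
w17 []
w20 []
w23 [([236, 66], 11), ([276, 241], 16), ([284, 251], 103), ([273, 254], 12), ([282, 280], 394)]
```

```bash
python3 -c "
from cell import env
print(env.job_done(),env.state()['t'])"; python3 red.py
```

```text
the job is handed in; nothing more can be done
the job is handed in; nothing more can be done
the job is handed in; nothing more can be done
```

The job is done and handed in, at about 63 s of robot time. The post lies in the bracket, the U-bolt is over it, and all three red T-bolts are in the strut.

**Work done:**
- I laid the white post in the blue bracket between the four lugs. I then put the U-bolt over it with both legs through the holes.
- Only three red bolts were on the bench, and I fitted each in turn. I left the two yellow look-alikes and everything else alone.
- While I was carrying the second bolt, the first one was knocked about 2 cm along the slot and turned about 30°. I gripped it again and turned it back square.

**Last checks, before handing in:**
- **T-bolts:** all three collars sit at z 45.0–45.1 mm (45 expected), so they rest on the lips. The wrist camera put the grips at 166–169°, against 165.7° for exactly across. That reading varies by about 2° between looks.
- **Post:** its top reads 71.7 mm (71 expected), centred lengthways on the bracket.
- **U-bolt:** the top of the orange grip reads 109–111 mm (109 expected).

**Checks that disagreed:**
- The scene camera's angles scattered more, at 163–170°, with the top camera at 169–171° on the two bolts it saw.
- My last size fit of the post came out too wide, probably because it picked up the U-bolt. I could not measure the post's sideways position afresh at the end.
- I ran out of allowed pictures after picking up the first bolt, so the strut work was checked only by depth readings and image code.

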